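# Load the castings, shut the tumbling box and lock it with its pin

## Robot

A 6-joint arm with a two-finger parallel gripper is mounted at the origin on the work surface. World frame = base frame: x ahead of the robot, y to its left, z up, the work surface at z = 0. Lengths are in m, angles in rad, forces in N, time in s.
With the tool pointing down it reaches from about 0.275 to 0.75 m from the base axis. Payload 10.2 kg.
Tool frame: the origin (TCP) lies at the very end of the fingers, on their centre line; the grasp point (between the pads) lies 19 mm behind it; z points along the fingers, y is the line along which they close (so a half turn about z gives the same grasp; the last joint's range is limited). The gripper opens to 88 mm and grips with 3 to 60 N. Pads are 18 mm wide; open, the fingers measure 123 mm over their backs; the gripper's body (75 mm by 187 mm) begins 45 mm behind the grasp point.
Start: joints at [-1.342, 0.313, 1.498, -0, 1.331, -0.223], TCP at [0.229, -0.472, 0.239] pointing down, gripper open.
Joint ranges: [-2.94, 2.94], [-0.97, 2.17], [0.19, 2.56], [-1.23, 4.37], [0.02, 3.11], [-2.88, 2.88]. Speed limits (rad/s): [2.39, 2.39, 3.01, 3.14, 3.14, 3.14].

## Interface

Orientations are given as a unit quaternion [w, x, y, z].
In Python, from workcell import robot gives the robot as it stands.
- The arm moves only by the tool arm_command, never from a script. Its argument "series" is a list of rows, each a list of 5 numbers: the opening, from -1 (shut) to 1 (fully open), then the shift along the tool's x, y, z each as a share of 0.02 m, from -1 to 1, then the turn about the tool's z as a share of 4 degrees, from -1 to 1. In form: [[gripper, x, y, z, twist], ...]. A call has 1 to 8 rows; each row shifts and turns the commanded pose from where the row before left it, along the tool's axes as they then stand; what a row does not reach is not made up. A row lasts 1/12 s, in which the tool goes at most 41.7 mm and 7.16 degrees, less where a joint would pass 70% of its speed; a pose out of reach is approached as far as the arm can. A call with a number of a shift or a turn outside -1 to 1 is refused whole. A call with a gripper value outside its range is refused whole. The fingers move at their own pace and stop on an object; the grip force is fixed at half the most. Time passes only in rows, so rows that do not move let the fingers close. It gives the time, the measured TCP pose, the force, the opening and the grip force at its end, in the units of the state.
- robot.get_obs(): the state, without advancing time (a new reading comes with each control period).
- robot.grab_frame(name): name is "scene" or "top"; returns the picture (420x560x3 uint8, red, green, blue); there is no depth.
- robot.calibration(name): a dict with "vfov" (degrees; the focal length in pixels is half the picture's height over the tangent of half this angle, whatever the lens; pixels are square), "cx", "cy" (the principal point, pixels), "dist" ([k1, k2, p1, p2, k3] as OpenCV has them; the pictures are not rectified), "origin" and "attitude" of the camera in the world. Camera axes: x right, y down, z forward; pixel columns grow to the right and rows downward; lengths in m; the calibration is good to about 2 mm. A picture is of the moment at which its call begins. calibration takes no time and is no camera call.
- robot.hand_in(): hands the job in; it is judged then, once.
The state is a dict: "time": time; "joint_positions": joint angles; "joint_velocities": joint speeds; "joint_efforts": joint torques, N m; "tcp_pos": TCP position; "tool_rot": TCP orientation; "ft_force": force on the tool from outside, world axes, zero at the start; "wrist_torque": the same for the moment, N m; "finger_gap": finger opening in m; "finger_force": force on a finger pad.
Only numpy, scipy, OpenCV 4.12 (cv2) and the standard library are available. Lean on these libraries where they do the work, as an engineer would, in place of code of your own. Each camera call takes 0.05 s, during which the arm holds its last target. There are 200 camera calls.

## Task

Put all the bronze castings that lie on the bench into the green tumbling box, then shut its lid fully and lock it: push the loose steel pin through the holes of all three hasp eyes until its head is home against the eye plate. Leave the other things on the bench where they are.

Things in the scene. Friction and masses are not known exactly. Their poses are not given: they have to be found in the camera images.
- box: Green steel tumbling box bolted to the bench, 180 (x) x 220 (y) x 80 mm high without lid, walls and floor 5 mm, inside 170 x 210 mm. Origin: centre of its underside, on the bench; x points from the hasp side (front) to the hinge side, y along the hinge, z up. Two fixed steel eye plates stand in front of it, see hasp
- box_in (a point): centre of the box's inner floor, 5 mm above the bench; axes as the box
- hasp (a point): on the axis of the eye holes (along y, 17 mm wide, 2 mm chamfer), midway between the two fixed eyes; 115 mm in front of the box's centre, 100 mm above the bench; axes as the box. Fixed eyes: y = 8 to 16 and -16 to -8 mm, 46 mm wide in x, up to 120 mm above the bench. The pin may go in from either side
- hinge (a point): middle of the lid's hinge line (along y), on the box's rear rim, 90 mm behind its centre, 80 mm above the bench; axes as the box
- lid (a joint): angle of the green lid, rad: 0 shut, 1.57 upright, opens up and to the rear, to 1.75 at most. Stays where it is left; about 4 N at the front edge turns it (350 g). Flat plate, 185 mm from hinge line to front edge, 220 mm wide, 8 mm thick (shut: top 88 mm above the bench); thin bar handle on the outer face 70 mm from the hinge, 22 mm proud
- lid_eye (a point): centre of the 17 mm hole in the lid's own eye plate (10 mm thick, 46 mm wide, 40 mm high) on the middle of the lid's front edge, 205 mm from the hinge line. With the lid shut it stands between the fixed eyes, 3 mm of play to each side, its hole in line with theirs at the hasp point
- pin: loose steel lock pin lying on the bench, 90 g: round shank 12 mm thick, 56 mm long, its last 8 mm tapering to 5 mm; square head 20 x 20 mm, 34 mm long, on the same axis. Origin: on the axis where head meets shank; x points along the shank to the tip, the head reaches from x = -34 to 0 mm. Lying on the bench its tip droops by about 0.08 rad
- pin_seat (a point): point on the pin's axis 16 mm from the head's face towards the tip: at the hasp point when the pin is fully home, its head against a fixed eye. Left alone, the pin sags in the wide holes by about 0.17 rad, head down, and stays
- casting1: rough bronze casting, 130 g, may be absent (then None): foot 46 (x) x 34 (y) x 12 mm with a round boss, 26 mm thick, 18 mm high, on its middle; 30 mm high in all. Origin: centre of the foot's underside, z towards the boss. Up to six alike, standing about on the bench on both sides of the box
- casting2: rough bronze casting, 130 g, may be absent (then None): foot 46 (x) x 34 (y) x 12 mm with a round boss, 26 mm thick, 18 mm high, on its middle; 30 mm high in all. Origin: centre of the foot's underside, z towards the boss. Up to six alike, standing about on the bench on both sides of the box
- casting3: rough bronze casting, 130 g, may be absent (then None): foot 46 (x) x 34 (y) x 12 mm with a round boss, 26 mm thick, 18 mm high, on its middle; 30 mm high in all. Origin: centre of the foot's underside, z towards the boss. Up to six alike, standing about on the bench on both sides of the box
- casting4: rough bronze casting, 130 g, may be absent (then None): foot 46 (x) x 34 (y) x 12 mm with a round boss, 26 mm thick, 18 mm high, on its middle; 30 mm high in all. Origin: centre of the foot's underside, z towards the boss. Up to six alike, standing about on the bench on both sides of the box
- casting5: rough bronze casting, 130 g, may be absent (then None): foot 46 (x) x 34 (y) x 12 mm with a round boss, 26 mm thick, 18 mm high, on its middle; 30 mm high in all. Origin: centre of the foot's underside, z towards the boss. Up to six alike, standing about on the bench on both sides of the box
- casting6: rough bronze casting, 130 g, may be absent (then None): foot 46 (x) x 34 (y) x 12 mm with a round boss, 26 mm thick, 18 mm high, on its middle; 30 mm high in all. Origin: centre of the foot's underside, z towards the boss. Up to six alike, standing about on the bench on both sides of the box
- coupling: dark steel pipe coupling, 54 mm across, 40 mm high; a bystander, not part of the job
- frame_a: small rust-brown iron tray, 85 x 60 x 35 mm; a bystander, not part of the job
- frame_b: small rust-brown iron tray, 85 x 60 x 35 mm; a bystander, not part of the job
- pattern: wooden foundry pattern, foot 70 x 110 x 35 mm with a turned boss, 65 mm high in all; a bystander, not part of the job
- hammer: hammer lying on the bench; a bystander, not part of the job
Things that resemble listed ones, but are neither listed nor needed, are in the scene too. Of the things like the pin, leave any that is black or yellow; of the rest the smaller one is meant.

How it is judged:
On the way, in this order (a step that is already met when the one before it is completed fails the run):
1. every casting that is present lies inside the box, the lid still open (x of casting1 in the frame of box between -0.085 and 0.085 m and y of casting1 in the frame of box between -0.105 and 0.105 m and z of casting1 in the frame of box between -0.002 and 0.076 m and x of casting2 in the frame of box between -0.085 and 0.085 m and y of casting2 in the frame of box between -0.105 and 0.105 m and z of casting2 in the frame of box between -0.002 and 0.076 m and x of casting3 in the frame of box between -0.085 and 0.085 m and y of casting3 in the frame of box between -0.105 and 0.105 m and z of casting3 in the frame of box between -0.002 and 0.076 m and x of casting4 in the frame of box between -0.085 and 0.085 m and y of casting4 in the frame of box between -0.105 and 0.105 m and z of casting4 in the frame of box between -0.002 and 0.076 m and x of casting5 in the frame of box between -0.085 and 0.085 m and y of casting5 in the frame of box between -0.105 and 0.105 m and z of casting5 in the frame of box between -0.002 and 0.076 m and x of casting6 in the frame of box between -0.085 and 0.085 m and y of casting6 in the frame of box between -0.105 and 0.105 m and z of casting6 in the frame of box between -0.002 and 0.076 m and value of joint lid above 0.3 rad), for 0.2 s.
2. the lid is shut over the castings (x of casting1 in the frame of box between -0.085 and 0.085 m and y of casting1 in the frame of box between -0.105 and 0.105 m and z of casting1 in the frame of box between -0.002 and 0.076 m and x of casting2 in the frame of box between -0.085 and 0.085 m and y of casting2 in the frame of box between -0.105 and 0.105 m and z of casting2 in the frame of box between -0.002 and 0.076 m and x of casting3 in the frame of box between -0.085 and 0.085 m and y of casting3 in the frame of box between -0.105 and 0.105 m and z of casting3 in the frame of box between -0.002 and 0.076 m and x of casting4 in the frame of box between -0.085 and 0.085 m and y of casting4 in the frame of box between -0.105 and 0.105 m and z of casting4 in the frame of box between -0.002 and 0.076 m and x of casting5 in the frame of box between -0.085 and 0.085 m and y of casting5 in the frame of box between -0.105 and 0.105 m and z of casting5 in the frame of box between -0.002 and 0.076 m and x of casting6 in the frame of box between -0.085 and 0.085 m and y of casting6 in the frame of box between -0.105 and 0.105 m and z of casting6 in the frame of box between -0.002 and 0.076 m and value of joint lid below 0.03 rad), for 0.2 s.
3. the pin is home through all three eyes of the hasp (value of joint lid below 0.03 rad and y of pin_seat in the frame of hasp between -0.006 and 0.006 m and x of pin_seat in the frame of hasp between -0.005 and 0.005 m and z of pin_seat in the frame of hasp between -0.005 and 0.005 m and angle between the x axis of pin and the y axis of box, either way round below 0.25 rad), for 0.2 s.
At the end, for the whole second after the job is handed in: every casting present lies inside the box, the lid is shut (below 0.03 rad), and the pin sits at rest through all three eyes: its seat point within 6 mm of the hasp point along the holes and 5 mm across them, its axis within 0.25 rad of the holes' axis (all of step 3 and x of casting1 in the frame of box between -0.085 and 0.085 m and y of casting1 in the frame of box between -0.105 and 0.105 m and z of casting1 in the frame of box between -0.002 and 0.076 m and x of casting2 in the frame of box between -0.085 and 0.085 m and y of casting2 in the frame of box between -0.105 and 0.105 m and z of casting2 in the frame of box between -0.002 and 0.076 m and x of casting3 in the frame of box between -0.085 and 0.085 m and y of casting3 in the frame of box between -0.105 and 0.105 m and z of casting3 in the frame of box between -0.002 and 0.076 m and x of casting4 in the frame of box between -0.085 and 0.085 m and y of casting4 in the frame of box between -0.105 and 0.105 m and z of casting4 in the frame of box between -0.002 and 0.076 m and x of casting5 in the frame of box between -0.085 and 0.085 m and y of casting5 in the frame of box between -0.105 and 0.105 m and z of casting5 in the frame of box between -0.002 and 0.076 m and x of casting6 in the frame of box between -0.085 and 0.085 m and y of casting6 in the frame of box between -0.105 and 0.105 m and z of casting6 in the frame of box between -0.002 and 0.076 m and linear speed of pin below 0.02 m/s); the robot touches nothing.
It fails at once if a bystander (coupling, iron tray, pattern or hammer) is moved more than 5 cm (distance of any of coupling, frame_a, frame_b, pattern, hammer from where it was at the start of the episode above 0.05 m).
Of casting1, casting2, casting3, casting4, casting5, casting6 only 4 to 6 are there at a start; the rules pass over those that are not, and their reading is None.
At some moment in a run one of casting1, casting2, casting3, casting4, casting5, casting6 may be knocked a few centimetres aside while the robot is not near it.
Once in a run the grip may slacken for a moment while it holds something.
It also fails if it takes over 210 s, if anything falls off the work surface, if the arm or the gripper's body presses on something with over 40 N, if the wrist force passes 120 N, or if a joint passes its speed limit or range.

## Working session

There is one attempt and no reset: what is moved stays moved. The work goes in short steps, Python scripts to look and compute and a tool call to move; the robot and the scene stay as the last step left them, time stands still between calls to the robot, and variables do not carry over. Pictures are saved under pics/ and viewed, at most 14 in all, crops included, and the job is handed in when it is done.

Besides the shell and the picture viewer there is one more tool, called as name([rows], argument=value, ...), one row to a line, values as JSON. arm_command: Moves the arm, as the interface text tells. Shift numbers are shares of 0.02 m and turn numbers shares of 4 degrees, none past 1 either way. Its arguments: {"type":"object","properties":{"series":{"type":"array"}},"required":["series"]}

```bash
mkdir -p pics; ls; cat > h.py <<'E'
import numpy as np, cv2
from workcell import robot
from scipy.spatial.transform import Rotation as R
def cal(n):
    c=robot.calibration(n); f=210/np.tan(np.radians(c["vfov"]/2))
    K=np.array([[f,0,c["cx"]],[0,f,c["cy"]],[0,0,1.]])
    a=np.array(c["attitude"],float)
    M=a if a.shape==(3,3) else R.from_quat(np.r_[a[1:],a[0]]).as_matrix()
    return K,np.array(c["dist"],float),np.array(c["origin"],float),M
def px2w(n,uv,z):
    K,d,o,M=cal(n)
    p=cv2.undistortPoints(np.array(uv,float).reshape(-1,1,2),K,d).reshape(-1,2)
    r=np.c_[p,np.ones(len(p))]@M.T
    return o+r*((z-o[2])/r[:,2])[:,None]
def w2px(n,P):
    K,d,o,M=cal(n)
    q=(np.atleast_2d(P)-o)@M
    return cv2.projectPoints(q,np.zeros(3),np.zeros(3),K,d)[0].reshape(-1,2)
def snap(n,f,crop=None,s=1):
    im=robot.grab_frame(n)[:,:,::-1]
    cv2.imwrite("pics/raw_"+f,im)
    if crop: x0,y0,x1,y1=crop; im=im[y0:y1,x0:x1]
    cv2.imwrite("pics/"+f,cv2.resize(im,None,fx=s,fy=s,interpolation=cv2.INTER_CUBIC))
E
python3 - <<'E'
from h import *
snap("top","t0.png",s=1.42); snap("scene","s0.png",s=1.42)
for n in("top","scene"): print(robot.calibration(n))
print(robot.get_obs())
E
```

```text
pics
{'vfov': 50.34866291922209, 'cx': 271.1296844099726, 'cy': 207.0514737373167, 'dist': array([-0.04587547,  0.        ,  0.        ,  0.        ,  0.        ]), 'origin': array([ 0.37319567, -0.02147309,  1.23765279]), 'attitude': array([-0.02556048,  0.71550309, -0.69739268,  0.03233327])}
{'vfov': 45.47492702371572, 'cx': 270.5143766090098, 'cy': 210.1914983409436, 'dist': array([0.00890137, 0.        , 0.        , 0.        , 0.        ]), 'origin': array([1.18804838, 0.93205587, 0.90153031]), 'attitude': array([-0.14544332,  0.27963017,  0.83811764, -0.44521009])}
{'time': 0.1, 'joint_positions': array([-1.34241424e+00,  3.13344213e-01,  1.49828836e+00, -9.68367008e-06,
        1.33102821e+00, -2.23390069e-01]), 'joint_velocities': array([ 0.0001694 , -0.00139446, -0.0021268 , -0.00063   ,  0.00039308,
        0.00113602]), 'joint_efforts': array([ 2.10419210e-03, -4.02815008e+01, -2.52643543e+01,  6.95615192e-02,
        3.42805416e-02, -6.27074678e-05]), 'tcp_pos': array([ 0.22913864, -0.47213007,  0.2382712 ]), 'tool_rot': array([-5.34047221e-04,  9.74595638e-01,  2.23971109e-01, -6.03571429e-06]), 'ft_force': array([-0.40793455, -0.17393169,  0.31208241]), 'wrist_torque': array([-0.04758634, -0.02314949,  0.01044583]), 'finger_force': 0.0, 'finger_gap': 0.08824436655405651}
```

View pics/t0.png

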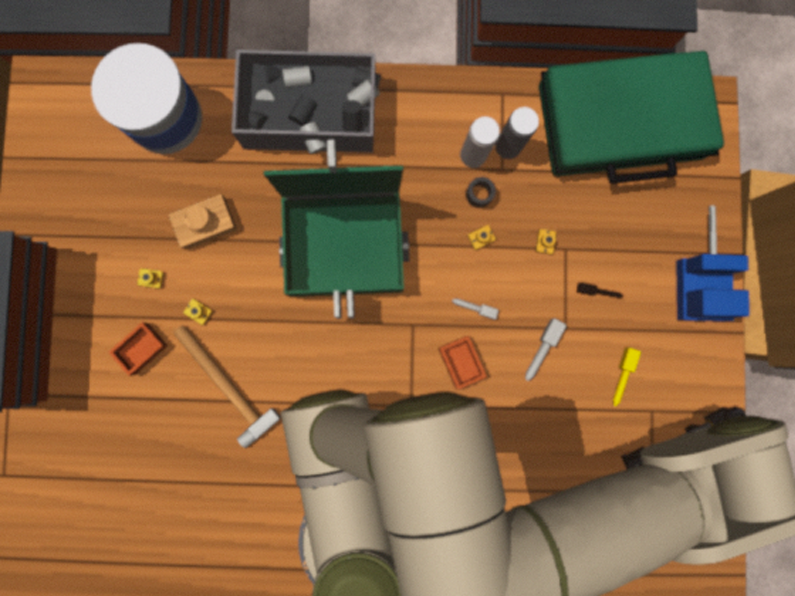

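View pics/s0.png

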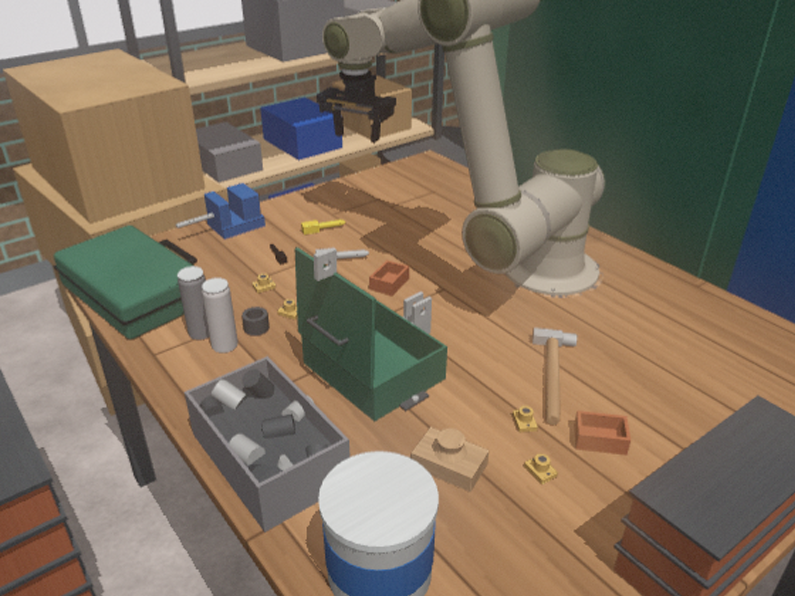

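The top picture shows four castings, at full-picture pixels of about (339,167), (385,170), (106,196) and (140,219). There are four pin-like things: light grey small (335,217), light grey large (384,246), black (422,204) and yellow (441,265). The small grey one fits, because black and yellow are excluded and it is the smaller of the rest. I'll confirm it in a crop.

```bash
python3 - <<'E'
from h import *
im=cv2.imread("pics/raw_t0.png")
a=cv2.resize(im[145:275,305:455],None,fx=4,fy=4,interpolation=cv2.INTER_CUBIC)
b=cv2.resize(im[180:240,90:160],None,fx=4,fy=4,interpolation=cv2.INTER_CUBIC)
cv2.imwrite("pics/c1.png",a)
bx=cv2.resize(im[110:230,180:300],None,fx=4,fy=4,interpolation=cv2.INTER_CUBIC)
o=np.zeros((480,760+10,3),np.uint8);o[:480,:480]=bx;o[:240,490:770]=b;cv2.imwrite("pics/c2.png",o)
E
```

```text
(no output)
```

View pics/c1.png

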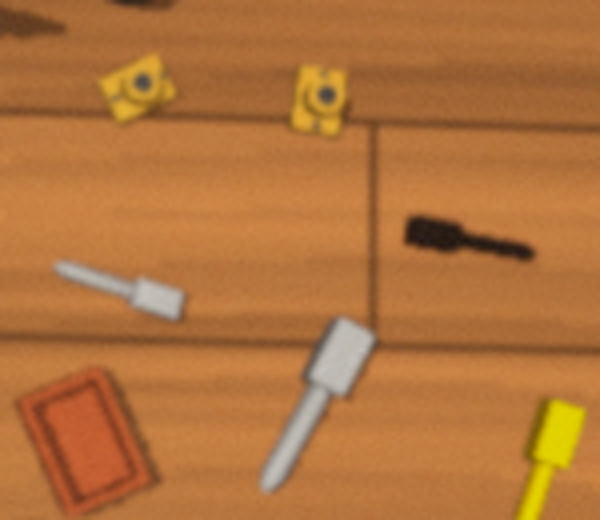

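View pics/c2.png

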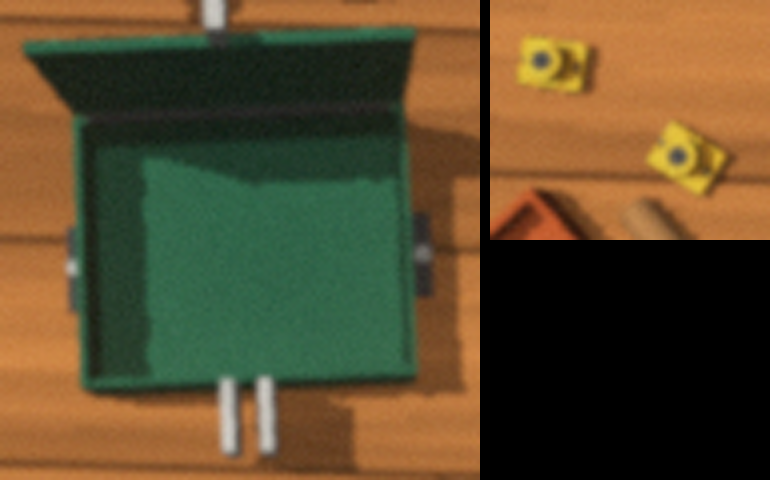

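The first crop confirms the small grey pin: tip at crop (58,267), head from (135,291) to (183,306). The second crop shows the box and fixed eyes (x 229 and 266) and the two left castings.

```bash
python3 - <<'E'
from h import *
np.set_printoptions(precision=4,suppress=True)
c1=lambda L:[(305+x/4-.4,145+y/4-.4) for x,y in L]
c2=lambda L:[(180+x/4-.4,110+y/4-.4) for x,y in L]
c3=lambda L:[(90+x/4-.4,180+y/4-.4) for x,y in L]
def show(t,L,z): print(t,px2w("top",L,z)[:,:2].tolist() if 0 else px2w("top",L,z)[:,:2])
for t,f,C,b in (("A",c1,[(98,85),(157,55),(175,95),(122,123)],(144,83)),("B",c1,[(300,66),(348,70),(342,137),(290,131)],(326,95)),
  ("C",c3,[(31,38),(97,47),(92,93),(28,86)],(51,61)),("D",c3,[(188,122),(243,158),(218,194),(157,160)],(188,156))):
    P=px2w("top",f(C),.012)[:,:2]; e=[P[(i+1)%4]-P[i] for i in range(4)]
    print(t,P.mean(0),"boss",px2w("top",f([b]),.03)[0,:2],"edges",[ (round(np.hypot(*v)*1e3),round(np.degrees(np.arctan2(v[1],v[0])))) for v in e])
P=px2w("top",c1([(58,267)]),.006)[:,:2];Q=px2w("top",c1([(135,291),(183.5,306)]),.02)[:,:2]
print("pin",P,Q,[np.degrees(np.arctan2(*(P[0]-q)[::-1])) for q in Q],np.hypot(*(P[0]-Q[1])))
E_=px2w("top",c2([(219,378),(239,378),(219,455),(239,455),(257,378),(276,378),(257,455),(276,455)]),.12)[:,:2];print("eyes",E_,E_.mean(0))
B=px2w("top",c2([(84,391),(415,380),(405,105),(78,118)]),.08)[:,:2];print("box",B,B.mean(0),np.degrees(np.arctan2(*(B[0]-B[1])[::-1])),np.degrees(np.arctan2(*(B[3]-B[2])[::-1])),np.degrees(np.arctan2(*(B[3]-B[0])[::-1])))
tc=px2w("top",[(336/1.42,140/1.42)],.28);print(tc)
E
```

```text
A [ 0.5907 -0.2182] boss [ 0.5921 -0.2193] edges [(47, -61), (31, -155), (42, 119), (31, 33)]
B [ 0.5863 -0.3457] boss [ 0.5874 -0.345 ] edges [(34, -93), (48, 175), (37, 85), (47, -8)]
C [0.4924 0.4278] boss [0.4938 0.4289] edges [(47, -96), (32, 177), (45, 85), (33, 0)]
D [0.431  0.3277] boss [0.4316 0.3318] edges [(46, -121), (30, 147), (49, 63), (33, -37)]
pin [[ 0.466  -0.1651]] [[ 0.4498 -0.2165]
 [ 0.4404 -0.2499]] [np.float64(72.56808464700283), np.float64(73.22793845062586)] 0.08864709310261942
eyes [[0.4701 0.0614]
 [0.4704 0.0489]
 [0.4218 0.0599]
 [0.4221 0.0474]
 [0.4707 0.0376]
 [0.471  0.0257]
 [0.4224 0.0362]
 [0.4227 0.0243]] [0.4464 0.0427]
box [[ 0.4628  0.1518]
 [ 0.4756 -0.063 ]
 [ 0.6574 -0.0523]
 [ 0.6429  0.1628]] [0.5597 0.0498] 93.40525900359286 93.85195195032341 3.500461359258649
[[0.6892 0.0522 0.28  ]]
```

```bash
cat >> h.py <<'E'
BO=np.array([.5597,.0498]);BY=np.radians(3.6)
def b2w(x,y): c,s=np.cos(BY),np.sin(BY); return BO+np.array([c*x-s*y,s*x+c*y])
def tool():
    o=robot.get_obs(); q=o["tool_rot"]; M=R.from_quat(np.r_[q[1:],q[0]]).as_matrix()
    return o,M,np.degrees(np.arctan2(M[1,0],M[0,0]))
def plan(*targets,psi=None):
    """shares needed through waypoints, in tool axes after turning to psi first"""
    o,M,p=tool(); print("t",round(o["time"],1),"tcp",o["tcp_pos"].round(4),"psi",round(p,2),"tilt",M[:2,2].round(4),"gap",round(o["finger_gap"],4),"F",o["ft_force"].round(1))
    if psi is not None:
        print("twist rows",round((p-psi)/4,2)); p=psi
    c,s=np.cos(np.radians(p)),np.sin(np.radians(p)); cur=o["tcp_pos"]
    for t in targets:
        d=np.array(t,float)-cur; cur=np.array(t,float)
        print("->",cur.round(4),"shares",[round(float(v)/.02,2) for v in (d[0]*c+d[1]*s,d[0]*s-d[1]*c,-d[2])])
def casts(n="top"):
    im=robot.grab_frame(n)[:,:,::-1]; h=cv2.cvtColor(im,cv2.COLOR_BGR2HSV)
    m=cv2.inRange(h,(20,130,110),(32,255,255)); k,l,st,ce=cv2.connectedComponentsWithStats(m)
    for i in range(1,k):
        if st[i,4]>40: print("yellow",ce[i].round(1),st[i,4],px2w(n,[ce[i]],.015)[0,:2].round(4))
E
python3 - <<'E'
from h import *
casts()
plan((.587,-.345,.15),(.587,-.345,.016),psi=3.6)
E
```

```text
yellow [337.1 167.2] 102 [ 0.5894 -0.2122]
yellow [384.9 167.6] 65 [ 0.5921 -0.3456]
yellow [104.7 195.4] 159 [0.4939 0.428 ]
yellow [137.1 219.1] 148 [0.4309 0.3346]
yellow [440.8 261.6] 341 [ 0.3355 -0.502 ]
t 0.1 tcp [ 0.2292 -0.4722  0.2383] psi 25.89 tilt [-0.0002  0.0009] gap 0.0881 F [-0.2  0.8  0.2]
twist rows 5.57
-> [ 0.587 -0.345  0.15 ] shares [18.26, -5.22, 4.42]
-> [ 0.587 -0.345  0.016] shares [0.0, 0.0, 6.7]
```

arm_command([
  [0.3,0,0,0,1],
  [0.3,0,0,0,1],
  [0.3,0,0,0,1],
  [0.3,0,0,0,1],
  [0.3,0,0,0,1],
  [0.3,0,0,0,0.57],
  [0.3,0,0,0,0],
])

```text
time: 0.73
tcp_pos: [0.2292, -0.4723, 0.2385]
tool_rot: [-0.0, 1.0, 0.031, -0.0]
ft_force: [-0.6, 0.1, 0.4]
finger_gap: 0.0574
finger_force: 0.0
```

arm_command([
  [0.3,1,-0.3,0.2,0],
  [0.3,1,-0.3,0.2,0],
  [0.3,1,-0.3,0.2,0],
  [0.3,1,-0.3,0.2,0],
  [0.3,1,-0.3,0.2,0],
  [0.3,1,-0.3,0.2,0],
  [0.3,1,-0.3,0.2,0],
  [0.3,1,-0.3,0.2,0],
])

```text
time: 1.4
tcp_pos: [0.3868, -0.4138, 0.2064]
tool_rot: [-0.0, 0.999, 0.032, -0.0]
ft_force: [-0.3, -0.5, 0.4]
finger_gap: 0.0573
finger_force: 0.0
```

arm_command([
  [0.3,1,-0.3,0.3,0],
  [0.3,1,-0.3,0.3,0],
  [0.3,1,-0.3,0.3,0],
  [0.3,1,-0.3,0.3,0],
  [0.3,1,-0.3,0.3,0],
  [0.3,1,-0.3,0.3,0],
  [0.3,1,-0.3,0.3,0],
  [0.3,1,-0.3,0.3,0],
])

```text
time: 2.07
tcp_pos: [0.5434, -0.3559, 0.1582]
tool_rot: [-0.0, 0.999, 0.032, -0.0]
ft_force: [-0.8, 0.1, 0.7]
finger_gap: 0.0571
finger_force: 0.0
```

```bash
python3 - <<'E'
from h import *
plan((.587,-.345,.10),(.587,-.345,.016),psi=3.6)
E
```

```text
t 2.1 tcp [ 0.5434 -0.3559  0.1582] psi 3.7 tilt [-0.0004  0.0003] gap 0.0571 F [-0.8  0.1  0.7]
twist rows 0.03
-> [ 0.587 -0.345  0.1  ] shares [2.21, -0.4, 2.91]
-> [ 0.587 -0.345  0.016] shares [0.0, 0.0, 4.2]
```

arm_command([
  [0.3,1,-0.2,1,0],
  [0.3,1,-0.2,1,0],
  [0.3,0.2,0,0.9,0],
  [0.3,0,0,1,0],
  [0.3,0,0,1,0],
  [0.3,0,0,1,0],
  [0.3,0,0,0.6,0],
  [0.3,0,0,0.6,0],
])

```text
time: 2.73
tcp_pos: [0.5858, -0.3455, 0.0156]
tool_rot: [-0.0, 0.999, 0.032, -0.0]
ft_force: [0.8, 0.1, 0.4]
finger_gap: 0.0574
finger_force: 0.0
```

arm_command([
  [0.3,0,0,0,0],
  [-0.8,0,0,0,0],
  [-0.8,0,0,0,0],
  [-0.8,0,0,0,0],
  [-0.8,0,0,0,0],
  [-0.8,0,0,0,0],
])

```text
time: 3.23
tcp_pos: [0.5861, -0.3458, 0.0174]
tool_rot: [0.0, 1.0, 0.032, 0.0]
ft_force: [0.3, -0.1, -1.0]
finger_gap: 0.0258
finger_force: 0.0
```

```bash
python3 - <<'E'
from h import *
r=robot.get_obs();print(r["finger_gap"],r["finger_force"])
D=b2w(.02,-.05)
plan((.587,-.345,.18),(*D,.18),(*D,.05),psi=3.6)
E
```

```text
0.02582094483125933 0.016064622905105352
t 3.2 tcp [ 0.5861 -0.3458  0.0174] psi 3.61 tilt [ 0.0008 -0.0007] gap 0.0258 F [ 0.3 -0.1 -1. ]
twist rows 0.0
-> [ 0.587 -0.345  0.18 ] shares [0.05, -0.04, -8.13]
-> [0.5828 0.0012 0.18  ] shares [0.88, -17.29, -0.0]
-> [0.5828 0.0012 0.05  ] shares [0.0, 0.0, 6.5]
```

arm_command([
  [-1,0,0,0,0],
  [-1,0,0,0,0],
  [-1,0,0,0,0],
  [-1,0,0,-0.5,0],
  [-1,0,0,-1,0],
  [-1,0,0,-1,0],
  [-1,0,0,-1,0],
  [-1,0,0,-1,0],
])

```text
time: 3.9
tcp_pos: [0.5857, -0.3454, 0.1078]
tool_rot: [-0.0, 1.0, 0.031, -0.0]
ft_force: [0.5, -1.0, -1.3]
finger_gap: 0.025
finger_force: 30.0
```

arm_command([
  [-1,0,0,-1,0],
  [-1,0,-1,-1,0],
  [-1,0,-1,-1,0],
  [-1,0,-1,-0.5,0],
  [-1,0,-1,0,0],
  [-1,0,-1,0,0],
  [-1,0,-1,0,0],
  [-1,0,-1,0,0],
])

```text
time: 4.57
tcp_pos: [0.5767, -0.2048, 0.1769]
tool_rot: [-0.0, 1.0, 0.031, -0.0]
ft_force: [0.2, -0.4, -1.3]
finger_gap: 0.0255
finger_force: 30.0
```

arm_command([
  [-1,0.1,-1,0,0],
  [-1,0.1,-1,0,0],
  [-1,0.1,-1,0,0],
  [-1,0.1,-1,0,0],
  [-1,0.1,-1,0,0],
  [-1,0.1,-1,0,0],
  [-1,0.1,-1,0,0],
  [-1,0.1,-1,0,0],
])

```text
time: 5.23
tcp_pos: [0.5827, -0.0441, 0.1769]
tool_rot: [-0.0, 1.0, 0.031, -0.0]
ft_force: [0.1, -0.2, -2.0]
finger_gap: 0.0249
finger_force: 30.0
```

arm_command([
  [-1,0.1,-1,0,0],
  [-1,0,-1,0,0],
  [-1,0,-0.3,0,0],
  [-1,0,0,0,0],
])

```text
time: 5.57
tcp_pos: [0.5819, 0.0019, 0.1769]
tool_rot: [-0.0, 0.999, 0.032, -0.0]
ft_force: [0.5, 0.2, -2.1]
finger_gap: 0.0249
finger_force: 30.0
```

```bash
python3 - <<'E'
from h import *
casts()
D=b2w(.02,-.05)
plan((*D,.18),(*D,.05),(*D,.18),(.5914,-.2188,.1),(.5914,-.2188,.016),psi=3.6)
E
```

```text
yellow [104.6 195.5] 158 [0.4938 0.428 ]
yellow [137.  219.1] 146 [0.4309 0.3349]
yellow [440.8 261.5] 337 [ 0.3357 -0.502 ]
t 5.6 tcp [0.5821 0.0008 0.1769] psi 3.66 tilt [-0.0001 -0.0003] gap 0.0252 F [-0.3  0.4 -2.1]
twist rows 0.01
-> [0.5828 0.0012 0.18  ] shares [0.04, -0.02, -0.16]
-> [0.5828 0.0012 0.05  ] shares [0.0, 0.0, 6.5]
-> [0.5828 0.0012 0.18  ] shares [0.0, 0.0, -6.5]
-> [ 0.5914 -0.2188  0.1   ] shares [-0.26, 11.0, 4.0]
-> [ 0.5914 -0.2188  0.016 ] shares [0.0, 0.0, 4.2]
```

arm_command([
  [-1,0,0,1,0],
  [-1,0,0,1,0],
  [-1,0,0,1,0],
  [-1,0,0,1,0],
  [-1,0,0,1,0],
  [-1,0,0,1,0],
  [-1,0,0,0.4,0],
  [-1,0,0,0,0],
])

```text
time: 6.28
tcp_pos: [0.5813, -0.0001, 0.0471]
tool_rot: [-0.0, 1.0, 0.031, -0.002]
ft_force: [-0.3, -0.4, -0.9]
finger_gap: 0.0247
finger_force: 30.0
```

arm_command([
  [0.3,0,0,0,0],
  [0.3,0,0,0,0],
  [0.3,0,0,0,0],
  [0.3,0,0,-1,0],
  [0.3,0,0,-1,0],
  [0.3,0,0,-1,0],
  [0.3,0,0,-1,0],
  [0.3,0,0,-1,0],
])

```text
time: 6.95
tcp_pos: [0.5823, 0.0008, 0.1509]
tool_rot: [0.0, 1.0, 0.032, 0.001]
ft_force: [0.5, 0.1, -0.1]
finger_gap: 0.0574
finger_force: 0.0
```

arm_command([
  [0.3,0,0,-1,0],
  [0.3,0,1,-0.5,0],
  [0.3,0,1,0,0],
  [0.3,0,1,0,0],
  [0.3,0,1,0,0],
  [0.3,0,1,0,0],
  [0.3,0,1,0,0],
  [0.3,0,1,0,0],
])

```text
time: 7.62
tcp_pos: [0.5911, -0.14, 0.1799]
tool_rot: [0.0, 1.0, 0.032, 0.001]
ft_force: [-0.1, 0.2, -0.6]
finger_gap: 0.0573
finger_force: 0.0
```

```bash
python3 - <<'E'
from h import *
casts()
snap("scene","s1.png")
print(w2px("scene",[(.5914,-.2188,.03)]))
im=cv2.imread("pics/raw_s1.png");cv2.imwrite("pics/s1c.png",cv2.resize(im[130:330,120:360],None,fx=3,fy=3,interpolation=cv2.INTER_CUBIC))
plan((.5914,-.2188,.1),(.5914,-.2188,.016),psi=3.6)
E
```

```text
yellow [260.1 167. ] 188 [0.5841 0.0013]
yellow [104.5 195.4] 155 [0.494  0.4284]
yellow [137.9 219.2] 162 [0.4308 0.3324]
yellow [440.7 261.5] 342 [ 0.3355 -0.502 ]
[[203.8849963  211.56626422]]
t 7.7 tcp [ 0.5911 -0.1414  0.1796] psi 3.45 tilt [ 0.0016 -0.0012] gap 0.0572 F [0.5 0.3 0.3]
twist rows -0.04
-> [ 0.5914 -0.2188  0.1   ] shares [-0.23, 3.86, 3.98]
-> [ 0.5914 -0.2188  0.016 ] shares [0.0, 0.0, 4.2]
```

View pics/s1c.png

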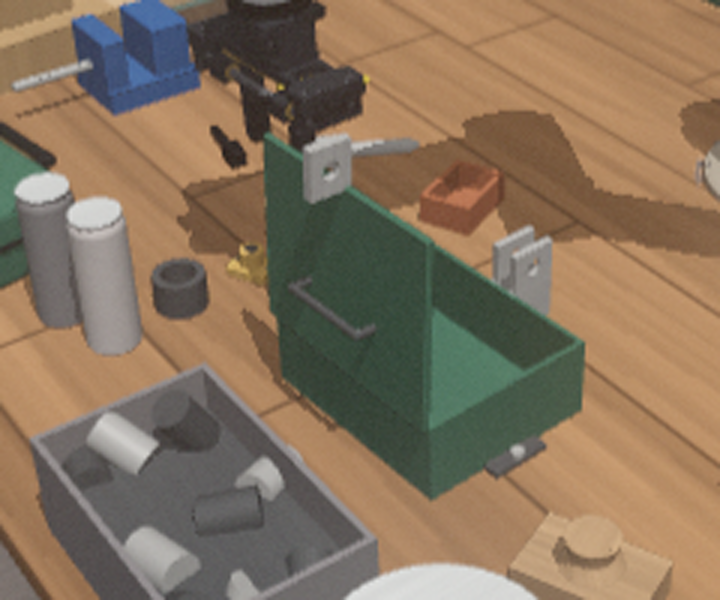

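The crop shows casting A still at crop (250,260), which is full picture (203,215), as predicted. The first casting is in the box. Next is A.

arm_command([
  [0.3,0,1,1,0],
  [0.3,-0.2,1,1,0],
  [0.3,0,1,1,0],
  [0.3,0,0.9,1,0],
  [0.3,0,0,1,0],
  [0.3,0,0,1,0],
  [0.3,0,0,1,0],
  [0.3,0,0,0.6,0],
])

```text
time: 8.38
tcp_pos: [0.5915, -0.216, 0.0254]
tool_rot: [-0.0, 0.999, 0.032, -0.001]
ft_force: [0.5, 0.2, 0.0]
finger_gap: 0.0573
finger_force: 0.0
```

arm_command([
  [0.3,0,0,0.6,0],
  [0.3,0,0,0,0],
  [-1,0,0,0,0],
  [-1,0,0,0,0],
  [-1,0,0,0,0],
  [-1,0,0,0,0],
  [-1,0,0,0,0],
  [-1,0,0,0,0],
])

```text
time: 9.05
tcp_pos: [0.5921, -0.2172, 0.0154]
tool_rot: [0.0, 1.0, 0.031, 0.0]
ft_force: [-0.2, 0.3, 3.5]
finger_gap: 0.0255
finger_force: 30.0
```

arm_command([
  [-1,0,0,0,0],
  [-1,0,0,-0.5,0],
  [-1,0,0,-1,0],
  [-1,0,0,-1,0],
  [-1,0,0,-1,0],
  [-1,0,0,-1,0],
  [-1,0,0,-1,0],
  [-1,0,0,-1,0],
])

```text
time: 9.72
tcp_pos: [0.5916, -0.2168, 0.1461]
tool_rot: [-0.0, 1.0, 0.031, -0.0]
ft_force: [0.1, 0.1, -1.5]
finger_gap: 0.025
finger_force: 30.0
```

```bash
python3 - <<'E'
from h import *
D=b2w(-.035,-.05)
plan((*D,.18),(*D,.05),psi=3.6)
E
```

```text
t 9.7 tcp [ 0.5916 -0.2168  0.1461] psi 3.61 tilt [-0.0004  0.0003] gap 0.025 F [ 0.1  0.1 -1.5]
twist rows 0.0
-> [ 0.5279 -0.0023  0.18  ] shares [-2.5, -10.9, -1.7]
-> [ 0.5279 -0.0023  0.05  ] shares [0.0, 0.0, 6.5]
```

arm_command([
  [-1,0,0,-1,0],
  [-1,-0.2,-1,-0.5,0],
  [-1,-0.2,-1,0,0],
  [-1,-0.2,-1,0,0],
  [-1,-0.2,-1,0,0],
  [-1,-0.2,-1,0,0],
  [-1,-0.2,-1,0,0],
  [-1,-0.2,-1,0,0],
])

```text
time: 10.38
tcp_pos: [0.5545, -0.078, 0.1751]
tool_rot: [-0.0, 1.0, 0.031, -0.0]
ft_force: [0.8, 0.0, -1.8]
finger_gap: 0.0251
finger_force: 30.0
```

arm_command([
  [-1,-0.2,-1,0,0],
  [-1,-0.2,-1,0,0],
  [-1,-0.2,-1,0,0],
  [-1,-0.2,-0.9,0,0],
  [-1,-0.3,0,0.2,0],
  [-1,0,0,1,0],
  [-1,0,0,1,0],
  [-1,0,0,1,0],
])

```text
time: 11.05
tcp_pos: [0.528, -0.0032, 0.1102]
tool_rot: [0.0, 1.0, 0.031, 0.0]
ft_force: [0.2, -0.2, -2.0]
finger_gap: 0.025
finger_force: 30.0
```

arm_command([
  [-1,0,0,1,0],
  [-1,0,0,1,0],
  [-1,0,0,1,0],
  [-1,0,0,0.1,0],
  [0.3,0,0,0,0],
  [0.3,0,0,0,0],
  [0.3,0,0,0,0],
  [0.3,0,0,0,0],
])

```text
time: 11.72
tcp_pos: [0.5289, -0.0028, 0.05]
tool_rot: [0.0, 1.0, 0.031, 0.001]
ft_force: [0.3, -0.0, 0.5]
finger_gap: 0.0496
finger_force: 0.0
```

arm_command([
  [0.3,0,0,-1,0],
  [0.3,0,0,-1,0],
  [0.3,0,0,-1,0],
  [0.3,0,0,-1,0],
  [0.3,0,0,-1,0],
  [0.3,0,0,-1,0],
  [0.3,0,0,-0.5,0],
  [0.3,0,0,0,0],
])

```text
time: 12.38
tcp_pos: [0.5292, -0.0028, 0.1812]
tool_rot: [0.001, 0.999, 0.032, 0.002]
ft_force: [-0.4, 0.2, -0.1]
finger_gap: 0.0575
finger_force: 0.0
```

```bash
python3 - <<'E'
from h import *
casts()
plan((.4313,.332,.18),(.4313,.332,.016),psi=3.6)
E
```

```text
yellow [257.7 189. ] 69 [0.5226 0.0062]
yellow [104.7 195.4] 160 [0.494  0.4278]
yellow [147.5 210. ] 144 [0.4568 0.3071]
yellow [440.7 261.5] 343 [ 0.3356 -0.502 ]
t 12.4 tcp [ 0.5285 -0.0026  0.1794] psi 3.61 tilt [ 0.002  -0.0005] gap 0.0569 F [-0.5  0.6 -0.1]
twist rows 0.0
-> [0.4313 0.332  0.18  ] shares [-3.8, -17.0, -0.03]
-> [0.4313 0.332  0.016 ] shares [0.0, 0.0, 8.2]
```

Casting D was knocked aside. I'll look closely.

```bash
python3 - <<'E'
from h import *
snap("top","d.png",crop=(95,180,215,240),s=6)
E
```

```text
(no output)
```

View pics/d.png

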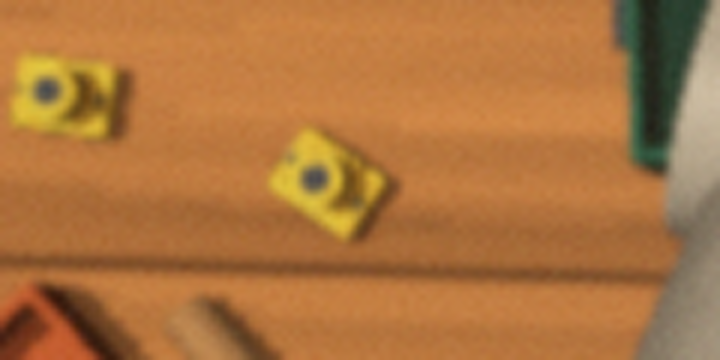

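D is upright, with its boss hole at crop (315,178), which is picture (147.1,209.2).

```bash
python3 - <<'E'
from h import *
w=px2w("top",[(147.1,209.3)],.03)[0];print(w)
plan((w[0],w[1],.18),(w[0],w[1],.016),psi=3.6)
E
```

```text
[0.45757552 0.30440456 0.03      ]
t 12.5 tcp [ 0.528  -0.0026  0.1783] psi 3.61 tilt [-0.0002  0.0001] gap 0.0571 F [ 0.6 -0.2 -0.7]
twist rows 0.0
-> [0.4576 0.3044 0.18  ] shares [-2.55, -15.54, -0.09]
-> [0.4576 0.3044 0.016 ] shares [0.0, 0.0, 8.2]
```

arm_command([
  [0.3,0,-1,0,0],
  [0.3,0,-1,0,0],
  [0.3,0,-1,0,0],
  [0.3,0,-1,0,0],
  [0.3,0,-1,0,0],
  [0.3,0,-1,0,0],
  [0.3,0,-1,0,0],
  [0.3,0,-1,0,0],
])

```text
time: 13.15
tcp_pos: [0.5175, 0.158, 0.1772]
tool_rot: [0.0, 1.0, 0.031, -0.001]
ft_force: [-0.5, -0.2, 0.1]
finger_gap: 0.0572
finger_force: 0.0
```

arm_command([
  [0.3,-0.4,-1,0,0],
  [0.3,-0.4,-1,0,0],
  [0.3,-0.4,-1,0,0],
  [0.3,-0.4,-1,0,0],
  [0.3,-0.4,-1,0,0],
  [0.3,-0.4,-1,0,0],
  [0.3,-0.1,-1,0,0],
  [0.3,0,-0.5,1,0],
])

```text
time: 13.82
tcp_pos: [0.459, 0.3059, 0.1601]
tool_rot: [-0.001, 0.999, 0.032, 0.002]
ft_force: [1.2, -0.3, 0.9]
finger_gap: 0.0572
finger_force: 0.0
```

arm_command([
  [0.3,0,0,1,0],
  [0.3,0,0,1,0],
  [0.3,0,0,1,0],
  [0.3,0,0,1,0],
  [0.3,0,0,0,0],
])

```text
time: 14.23
tcp_pos: [0.4564, 0.3026, 0.074]
tool_rot: [0.001, 0.999, 0.031, -0.004]
ft_force: [-0.8, -0.6, -1.1]
finger_gap: 0.057
finger_force: 0.0
```

```bash
python3 - <<'E'
from h import *
w=[.4576,.3044]
plan((w[0],w[1],.016),psi=3.6)
E
```

```text
t 14.2 tcp [0.4564 0.3026 0.074 ] psi 3.6 tilt [-0.0081 -0.0032] gap 0.057 F [-0.8 -0.6 -1.1]
twist rows 0.0
-> [0.4576 0.3044 0.016 ] shares [0.07, -0.09, 2.9]
```

arm_command([
  [0.3,0.1,0,1,0],
  [0.3,0,0,1,0],
  [0.3,0,0,0.9,0],
  [0.3,0,0,0,0],
  [-1,0,0,0,0],
  [-1,0,0,0,0],
  [-1,0,0,0,0],
  [-1,0,0,0,0],
])

```text
time: 14.9
tcp_pos: [0.4613, 0.304, 0.0218]
tool_rot: [-0.0, 1.0, 0.031, 0.001]
ft_force: [-1.0, 0.6, -0.0]
finger_gap: 0.0329
finger_force: 0.0
```

arm_command([
  [-1,0,0,0,0],
  [-1,0,0,0,0],
  [-1,0,0,-0.5,0],
  [-1,0,0,-1,0],
  [-1,0,0,-1,0],
  [-1,0,0,-1,0],
  [-1,0,0,-1,0],
  [-1,0,0,-1,0],
])

```text
time: 15.57
tcp_pos: [0.4606, 0.3037, 0.1322]
tool_rot: [0.0, 1.0, 0.031, -0.0]
ft_force: [-0.1, 0.3, -1.4]
finger_gap: 0.0247
finger_force: 30.0
```

```bash
python3 - <<'E'
from h import *
D=b2w(.02,.05)
plan((*D,.18),(*D,.05),psi=3.6)
E
```

```text
t 15.6 tcp [0.4606 0.3037 0.1322] psi 3.61 tilt [-0.0001 -0.0001] gap 0.0247 F [-0.1  0.3 -1.4]
twist rows 0.0
-> [0.5765 0.101  0.18  ] shares [5.15, 10.48, -2.39]
-> [0.5765 0.101  0.05  ] shares [0.0, 0.0, 6.5]
```

arm_command([
  [-1,0,0,-1,0],
  [-1,0,0,-1,0],
  [-1,0.5,1,-0.3,0],
  [-1,0.5,1,0,0],
  [-1,0.5,1,0,0],
  [-1,0.5,1,0,0],
  [-1,0.5,1,0,0],
  [-1,0.5,1,0,0],
])

```text
time: 16.23
tcp_pos: [0.5284, 0.1867, 0.1773]
tool_rot: [0.0, 1.0, 0.031, -0.0]
ft_force: [-0.2, 1.0, -1.9]
finger_gap: 0.0248
finger_force: 30.0
```

arm_command([
  [-1,0.5,1,0,0],
  [-1,0.5,1,0,0],
  [-1,0.5,1,0,0],
  [-1,0.5,1,0,0],
  [-1,0.1,0.5,0,0],
  [-1,0,0,1,0],
  [-1,0,0,1,0],
  [-1,0,0,1,0],
])

```text
time: 16.9
tcp_pos: [0.5754, 0.1008, 0.1165]
tool_rot: [-0.0, 1.0, 0.031, 0.0]
ft_force: [-0.5, -0.3, -1.9]
finger_gap: 0.0249
finger_force: 30.0
```

arm_command([
  [-1,0,0,1,0],
  [-1,0,0,1,0],
  [-1,0,0,1,0],
  [-1,0,0,0.2,0],
  [0.3,0,0,0,0],
  [0.3,0,0,0,0],
  [0.3,0,0,0,0],
  [0.3,0,0,0,0],
])

```text
time: 17.57
tcp_pos: [0.5765, 0.1007, 0.0542]
tool_rot: [0.0, 1.0, 0.032, 0.001]
ft_force: [0.7, -0.2, -0.1]
finger_gap: 0.0492
finger_force: 0.0
```

arm_command([
  [0.3,0,0,-1,0],
  [0.3,0,0,-1,0],
  [0.3,0,0,-1,0],
  [0.3,0,0,-1,0],
  [0.3,0,0,-1,0],
  [0.3,0,0,-1,0],
  [0.3,0,0,-0.5,0],
  [0.3,0,0,0,0],
])

```text
time: 18.23
tcp_pos: [0.5768, 0.1006, 0.1855]
tool_rot: [0.0, 1.0, 0.031, 0.002]
ft_force: [0.2, -0.2, 0.3]
finger_gap: 0.0575
finger_force: 0.0
```

```bash
python3 - <<'E'
from h import *
casts()
plan((.493,.428,.15),(.493,.428,.016),psi=3.6)
E
```

```text
yellow [260.7 162.1] 82 [5.979e-01 2.000e-04]
yellow [256.9 190.9] 66 [0.5173 0.0083]
yellow [104.6 195.4] 157 [0.494  0.4281]
yellow [440.8 261.6] 341 [ 0.3355 -0.502 ]
t 18.3 tcp [0.5761 0.1006 0.1836] psi 3.61 tilt [ 0.0021 -0.0001] gap 0.0574 F [ 0.7  0.3 -0.8]
twist rows 0.0
-> [0.493 0.428 0.15 ] shares [-3.12, -16.6, 1.68]
-> [0.493 0.428 0.016] shares [0.0, 0.0, 6.7]
```

arm_command([
  [0.3,-0.2,-1,0,0],
  [0.3,-0.2,-1,0,0],
  [0.3,-0.2,-1,0,0],
  [0.3,-0.2,-1,0,0],
  [0.3,-0.2,-1,0,0],
  [0.3,-0.2,-1,0,0],
  [0.3,-0.2,-1,0,0],
  [0.3,-0.2,-1,0,0],
])

```text
time: 18.95
tcp_pos: [0.533, 0.2591, 0.1811]
tool_rot: [0.0, 1.0, 0.031, -0.001]
ft_force: [-0.1, 0.0, 0.3]
finger_gap: 0.057
finger_force: 0.0
```

arm_command([
  [0.3,-0.2,-1,0,0],
  [0.3,-0.2,-1,0,0],
  [0.3,-0.2,-1,0,0],
  [0.3,-0.2,-1,0,0],
  [0.3,-0.2,-1,0,0],
  [0.3,-0.2,-1,0,0],
  [0.3,-0.2,-1,0.7,0],
  [0.3,-0.1,-1,1,0],
])

```text
time: 19.62
tcp_pos: [0.4936, 0.4172, 0.1484]
tool_rot: [-0.0, 1.0, 0.032, 0.001]
ft_force: [1.1, 0.3, -0.3]
finger_gap: 0.0567
finger_force: 0.0
```

arm_command([
  [0.3,0,-0.6,1,0],
  [0.3,0,0,1,0],
  [0.3,0,0,1,0],
  [0.3,0,0,1,0],
  [0.3,0,0,0,0],
])

```text
time: 20.03
tcp_pos: [0.4907, 0.4267, 0.0631]
tool_rot: [0.002, 0.999, 0.031, -0.004]
ft_force: [-0.2, -0.7, -0.9]
finger_gap: 0.0571
finger_force: 0.0
```

```bash
python3 - <<'E'
from h import *
plan((.4935,.4285,.016),psi=3.6)
E
```

```text
t 20.0 tcp [0.4907 0.4267 0.0631] psi 3.61 tilt [-0.008  -0.0047] gap 0.0571 F [-0.2 -0.7 -0.9]
twist rows 0.0
-> [0.4935 0.4285 0.016 ] shares [0.15, -0.08, 2.35]
```

arm_command([
  [0.3,0,0,1,0],
  [0.3,0,0,1,0],
  [0.3,0,0,0.4,0],
  [0.3,0,0,0,0],
  [-1,0,0,0,0],
  [-1,0,0,0,0],
  [-1,0,0,0,0],
  [-1,0,0,0,0],
])

```text
time: 20.7
tcp_pos: [0.4934, 0.4283, 0.0217]
tool_rot: [-0.0, 1.0, 0.031, 0.001]
ft_force: [-0.4, -0.5, 0.3]
finger_gap: 0.0325
finger_force: 0.0
```

arm_command([
  [-1,0,0,0,0],
  [-1,0,0,0,0],
  [-1,0,0,-0.5,0],
  [-1,0,0,-1,0],
  [-1,0,0,-1,0],
  [-1,0,0,-1,0],
  [-1,0,0,-1,0],
  [-1,0,0,-1,0],
])

```text
time: 21.37
tcp_pos: [0.4929, 0.4279, 0.1322]
tool_rot: [0.0, 1.0, 0.031, -0.0]
ft_force: [-0.4, -0.6, -1.8]
finger_gap: 0.0248
finger_force: 30.0
```

```bash
python3 - <<'E'
from h import *
D=b2w(-.035,.05)
plan((*D,.18),(*D,.05),psi=3.6)
E
```

```text
t 21.4 tcp [0.4929 0.4279 0.1322] psi 3.6 tilt [-0.0001 -0.    ] gap 0.0248 F [-0.4 -0.6 -1.8]
twist rows 0.0
-> [0.5216 0.0975 0.18  ] shares [0.4, 16.58, -2.39]
-> [0.5216 0.0975 0.05  ] shares [0.0, 0.0, 6.5]
```

arm_command([
  [-1,0,0,-1,0],
  [-1,0,1,-1,0],
  [-1,0,1,-0.4,0],
  [-1,0,1,0,0],
  [-1,0,1,0,0],
  [-1,0,1,0,0],
  [-1,0,1,0,0],
  [-1,0,1,0,0],
])

```text
time: 22.03
tcp_pos: [0.5017, 0.2873, 0.1793]
tool_rot: [-0.0, 1.0, 0.031, 0.0]
ft_force: [0.6, -0.0, -1.1]
finger_gap: 0.0249
finger_force: 30.0
```

arm_command([
  [-1,0.1,1,0,0],
  [-1,0.1,1,0,0],
  [-1,0.1,1,0,0],
  [-1,0.1,1,0,0],
  [-1,0,1,0,0],
  [-1,0,1,0,0],
  [-1,0,1,0,0],
  [-1,0,1,0,0],
])

```text
time: 22.7
tcp_pos: [0.5197, 0.1282, 0.1793]
tool_rot: [-0.0, 1.0, 0.031, 0.0]
ft_force: [1.3, -0.4, -1.1]
finger_gap: 0.0249
finger_force: 30.0
```

arm_command([
  [-1,0,1,0,0],
  [-1,0,0.6,0,0],
  [-1,0,0,1,0],
  [-1,0,0,1,0],
  [-1,0,0,1,0],
  [-1,0,0,1,0],
  [-1,0,0,1,0],
  [-1,0,0,1,0],
])

```text
time: 23.37
tcp_pos: [0.5219, 0.0974, 0.0582]
tool_rot: [-0.0, 1.0, 0.032, 0.0]
ft_force: [1.0, 0.1, -1.8]
finger_gap: 0.025
finger_force: 30.0
```

arm_command([
  [-1,0,0,0.3,0],
  [-1,0,0,0,0],
  [0.3,0,0,0,0],
  [0.3,0,0,0,0],
  [0.3,0,0,0,0],
  [0.3,0,0,-1,0],
  [0.3,0,0,-1,0],
  [0.3,0,0,-1,0],
])

```text
time: 24.03
tcp_pos: [0.5221, 0.0972, 0.1144]
tool_rot: [0.0, 1.0, 0.031, 0.001]
ft_force: [-1.0, -0.9, -0.1]
finger_gap: 0.0571
finger_force: 0.0
```

```bash
python3 - <<'E'
from h import *
P=b2w(-.03,-.0)
plan((.4453,-.2335,.2),psi=3.6)
E
```

```text
t 24.0 tcp [0.5221 0.0972 0.1144] psi 3.61 tilt [ 0.001 -0.   ] gap 0.0571 F [-1.  -0.9 -0.1]
twist rows 0.0
-> [ 0.4453 -0.2335  0.2   ] shares [-4.87, 16.26, -4.28]
```

arm_command([
  [-1,0,0,-1,0],
  [-1,0,0,-1,0],
  [-1,0,0,-1,0],
  [-1,0,0,-1,0],
  [-1,0,0,-1,0],
  [-1,0,0,-1,0],
  [-1,0,0,-1,0],
  [-1,0,1,0,0],
])

```text
time: 24.7
tcp_pos: [0.5242, 0.079, 0.2577]
tool_rot: [0.0, 0.999, 0.033, 0.004]
ft_force: [1.5, -0.0, 1.0]
finger_gap: 0.0062
finger_force: 0.0
```

arm_command([
  [-1,0,1,0,0],
  [-1,0,1,0,0],
  [-1,0,1,0,0],
  [-1,0,1,0,0],
  [-1,0,1,0,0],
  [-1,0,1,0,0],
  [-1,0,1,0,0],
  [-1,0,1,0,0],
])

```text
time: 25.37
tcp_pos: [0.5333, -0.0834, 0.2538]
tool_rot: [0.0, 1.0, 0.031, 0.001]
ft_force: [0.7, -0.2, -0.2]
finger_gap: 0.0001
finger_force: 0.0
```

```bash
python3 - <<'E'
from h import *
im=robot.grab_frame("top")[:,:,::-1]; s=robot.grab_frame("scene")[:,:,::-1]
a=cv2.resize(im[60:230,80:300],None,fx=1.8,fy=1.8);b=cv2.resize(s[150:300,190:350],None,fx=2.5,fy=2.5)
o=np.zeros((380,800,3),np.uint8);o[:a.shape[0],:a.shape[1]]=a;o[:375,400:800]=b;cv2.imwrite("pics/e.png",o)
casts()
plan((.522,-.085,.25),(.72,-.085,.25),(.72,-.0,.25),psi=3.6)
E
```

```text
yellow [223.1 169.6] 189 [0.5742 0.1034]
yellow [224.4 187.5] 193 [0.5244 0.098 ]
yellow [440.7 261.5] 341 [ 0.3356 -0.5019]
t 25.5 tcp [ 0.5332 -0.0831  0.2534] psi 3.5 tilt [ 0.001  -0.0002] gap 0.0005 F [0.4 1.1 0.5]
twist rows -0.03
-> [ 0.522 -0.085  0.25 ] shares [-0.57, 0.06, 0.17]
-> [ 0.72  -0.085  0.25 ] shares [9.88, 0.62, -0.0]
-> [ 0.72 -0.    0.25] shares [0.27, -4.24, -0.0]
```

View pics/e.png

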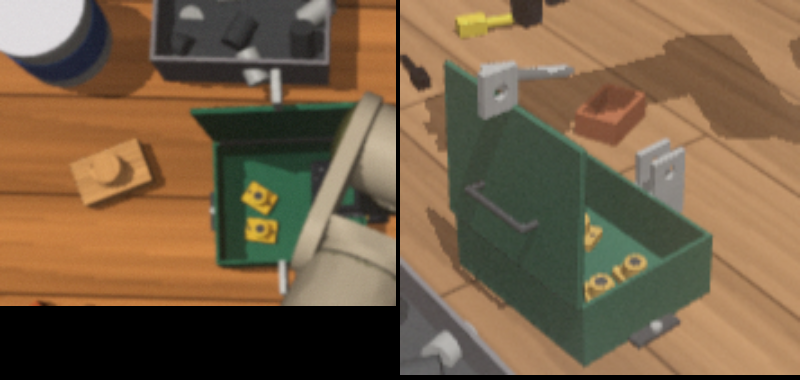

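The crop shows the two left castings upright in the box, at top-camera (224,170) and (225,188); the right two were seen inside earlier. The lid's top edge is at about top-camera (187,122). Next I'll work out the lid angle and go behind it.

```bash
python3 - <<'E'
from h import *
for th in (1.5,1.57,1.65,1.75):
    r=.185; x=.09-r*np.cos(th); z=.08+r*np.sin(th)
    print(th,z,[w2px("top",[(*b2w(x+d*np.sin(th),y),z)])[0].round(1) for y in(.11,) for d in (0,.008)], "eye",w2px("top",[(*b2w(.09-.225*np.cos(th),0),.08+.225*np.sin(th))]).round(1), b2w(x,0).round(3))
E
```

```text
1.5 0.26453657252175006 [array([185.7, 125.7]), array([185.7, 122.2])] eye [[234.  120.2]] [0.636 0.055]
1.57 0.2649999413423894 [array([185.6, 119.9]), array([185.5, 116.4])] eye [[233.7 112.9]] [0.649 0.055]
1.65 0.264420030263975 [array([185.5, 113.5]), array([185.4, 110. ])] eye [[233.5 104.8]] [0.664 0.056]
1.75 0.2620374001716783 [array([185.6, 105.8]), array([185.5, 102.4])] eye [[233.3  95.2]] [0.682 0.058]
```

arm_command([
  [-1,1,0.1,0,0],
  [-1,1,0.1,0,0],
  [-1,1,0.1,0,0],
  [-1,1,0.1,0,0],
  [-1,1,0.1,0,0],
  [-1,1,0.1,0,0],
  [-1,1,0,0,0],
  [-1,1,0,0,0],
])

```text
time: 26.18
tcp_pos: [0.6945, -0.0827, 0.2534]
tool_rot: [-0.0, 0.999, 0.032, 0.0]
ft_force: [-0.6, -0.7, 0.2]
finger_gap: 0.0008
finger_force: 0.0
```

arm_command([
  [-1,1,0,0,0],
  [-1,0.6,0,0,0],
  [-1,0,0,0,0],
  [-1,0,0,0,0],
])

```text
time: 26.52
tcp_pos: [0.7256, -0.0811, 0.2524]
tool_rot: [-0.0, 0.999, 0.032, -0.0]
ft_force: [-0.4, -0.3, 0.2]
finger_gap: 0.0005
finger_force: 0.0
```

arm_command([
  [-1,0,-1,0,0],
  [-1,0,-1,0,0],
  [-1,0,-1,0,0],
  [-1,0,-1,0,0],
  [-1,0,-0.8,0,0],
  [-1,-0.8,0,0.1,0],
  [-1,-0.8,0,0.1,0],
  [-1,-0.8,0,0.2,0],
])

```text
time: 27.18
tcp_pos: [0.6704, 0.0112, 0.2453]
tool_rot: [0.0, 0.999, 0.032, 0.0]
ft_force: [-0.2, -0.7, 0.5]
finger_gap: 0.0002
finger_force: 0.0
```

arm_command([
  [-1,-0.7,0,0.15,0],
  [-1,-0.7,0,0.15,0],
  [-1,-0.7,0,0.15,0],
  [-1,-0.7,0,0.15,0],
  [-1,-0.7,0,0.15,0],
  [-1,-0.7,0,0.15,0],
])

```text
time: 27.68
tcp_pos: [0.5868, 0.0055, 0.2273]
tool_rot: [0.0, 1.0, 0.031, 0.001]
ft_force: [3.6, 0.1, 0.5]
finger_gap: 0.0004
finger_force: 1.1
```

```bash
python3 - <<'E'
from h import *
cv2.imwrite("pics/f.png",cv2.resize(robot.grab_frame("scene")[80:320,150:400,::-1],None,fx=2,fy=2))
plan((*b2w(.0245,-.045),.227),(*b2w(-.011,-.045),.202),(*b2w(-.039,-.045),.169),(*b2w(-.057,-.045),.13),(*b2w(-.065,-.045),.086),psi=3.6)
E
```

```text
t 27.7 tcp [0.585  0.0056 0.2269] psi 3.62 tilt [-0.0001 -0.0001] gap 0.0001 F [ 0.1 -0.7  0.2]
twist rows 0.0
-> [0.587  0.0064 0.227 ] shares [0.1, -0.04, -0.0]
-> [0.5515 0.0042 0.202 ] shares [-1.78, 0.0, 1.25]
-> [0.5236 0.0024 0.169 ] shares [-1.4, -0.0, 1.65]
-> [0.5056 0.0013 0.13  ] shares [-0.9, 0.0, 1.95]
-> [0.4977 0.0008 0.086 ] shares [-0.4, -0.0, 2.2]
```

View pics/f.png

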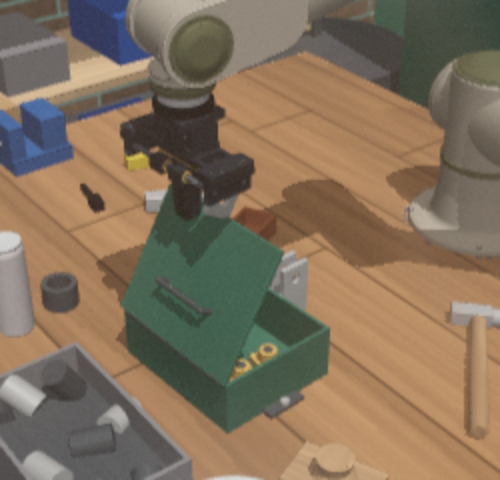

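The lid is coming down at about 60°, with the finger behind its upper edge at crop (187,200). I'll follow the arc.

arm_command([
  [-1,-0.6,0,0.4,0],
  [-1,-0.6,0,0.4,0],
  [-1,-0.6,0,0.5,0],
  [-1,-0.5,0,0.55,0],
  [-1,-0.5,0,0.55,0],
  [-1,-0.4,0,0.55,0],
])

```text
time: 28.23
tcp_pos: [0.5236, 0.0013, 0.1681]
tool_rot: [0.0, 1.0, 0.031, 0.001]
ft_force: [2.6, -0.4, 0.3]
finger_gap: 0.0005
finger_force: 0.8
```

arm_command([
  [-1,-0.3,0,0.6,0],
  [-1,-0.3,0,0.65,0],
  [-1,-0.3,0,0.7,0],
  [-1,-0.2,0,0.7,0],
  [-1,-0.2,0,0.7,0],
  [-1,0,0,0.6,0],
  [-1,0,0,0.2,0],
  [-1,0,0,0,0],
])

```text
time: 28.9
tcp_pos: [0.4975, -0.0003, 0.0881]
tool_rot: [0.0, 0.999, 0.032, -0.0]
ft_force: [-18.3, 1.6, 36.9]
finger_gap: 0.0005
finger_force: 18.9
```

```bash
python3 - <<'E'
from h import *
plan((*b2w(-.065,-.045),.086),psi=3.6)
im=robot.grab_frame("scene")[:,:,::-1];cv2.imwrite("pics/g.png",cv2.resize(im[150:300,190:350],None,fx=4,fy=4,interpolation=cv2.INTER_CUBIC))
E
```

```text
t 28.9 tcp [ 4.975e-01 -3.000e-04  8.810e-02] psi 3.65 tilt [-0.0005 -0.0007] gap 0.0005 F [-18.3   1.6  36.9]
twist rows 0.01
-> [0.4977 0.0008 0.086 ] shares [0.01, -0.05, 0.11]
```

View pics/g.png

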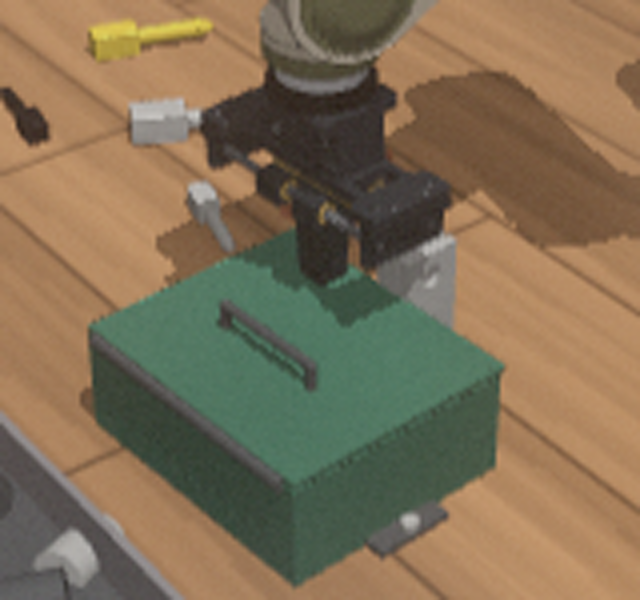

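The picture shows the lid flat and shut. The force reading of 37 N down at z 0.088 agrees with it resting on the rim. The pin is untouched at crop (205,215). Now I lift and turn to the pin.

arm_command([
  [-1,0,0,-0.5,0],
  [-0.2,0,0,-1,0],
  [-0.2,0,0.5,-1,-1],
  [-0.2,0,0.5,-1,-1],
  [-0.2,0,0.5,-1,-1],
  [-0.2,0,0.5,-1,-1],
  [-0.2,0,0,0,-1],
  [-0.2,0,0,0,-1],
])

```text
time: 29.62
tcp_pos: [0.5051, -0.0402, 0.1963]
tool_rot: [0.001, 0.971, 0.24, 0.001]
ft_force: [0.2, 0.2, -0.3]
finger_gap: 0.035
finger_force: 0.0
```

arm_command([
  [-0.2,0,0,0,-1],
  [-0.2,0,0,0,-1],
  [-0.2,0,0,0,-1],
  [-0.2,0,0,0,-1],
  [-0.2,0,0,0,-1],
  [-0.2,0,0,0,-1],
  [-0.2,0,0,0,-1],
  [-0.2,0,0,0,-1],
])

```text
time: 30.28
tcp_pos: [0.5045, -0.0396, 0.1952]
tool_rot: [0.0, 0.867, 0.499, 0.0]
ft_force: [0.1, 0.3, 0.7]
finger_gap: 0.0347
finger_force: 0.0
```

arm_command([
  [-0.2,0,0,0,-1],
  [-0.2,0,0,0,-1],
  [-0.2,0,0,0,-1],
  [-0.2,0,0,0,-0.4],
  [-0.2,0,0,0,0],
])

```text
time: 30.7
tcp_pos: [0.5045, -0.0396, 0.1951]
tool_rot: [0.0, 0.802, 0.597, 0.0]
ft_force: [-0.0, -0.1, -0.2]
finger_gap: 0.0354
finger_force: 0.0
```

```bash
python3 - <<'E'
from h import *
plan((.445,-.234,.1),(.445,-.234,.0045),psi=73)
im=robot.grab_frame("top")[:,:,::-1];cv2.imwrite("pics/raw_p.png",im);cv2.imwrite("pics/p.png",cv2.resize(im[180:250,220:370],None,fx=5,fy=5,interpolation=cv2.INTER_CUBIC))
E
```

```text
t 30.7 tcp [ 0.5045 -0.0396  0.1951] psi 73.26 tilt [ 0.0005 -0.0001] gap 0.0354 F [-0.  -0.1 -0.2]
twist rows 0.07
-> [ 0.445 -0.234  0.1  ] shares [-10.17, -0.0, 4.76]
-> [ 0.445  -0.234   0.0045] shares [0.0, 0.0, 4.78]
```

View pics/p.png

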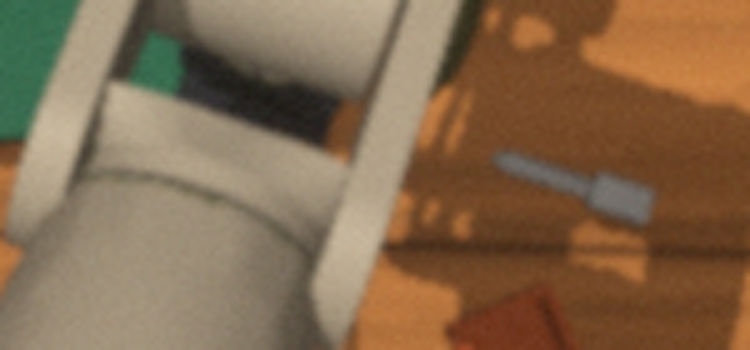

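The pin is unchanged, with its tip at crop (493,158) and head end at (650,210). I'm going to it.

arm_command([
  [-0.2,-1,0,0,0],
  [-0.2,-1,0,0,0],
  [-0.2,-1,0,0,0],
  [-0.2,-1,0,0,0],
  [-0.2,-1,0,0.5,0],
  [-0.2,-1,0,0.5,0],
  [-0.2,-1,0,0.7,0],
  [-0.2,-1,0,1,0],
])

```text
time: 31.42
tcp_pos: [0.4586, -0.1941, 0.1414]
tool_rot: [0.001, 0.803, 0.596, 0.0]
ft_force: [0.3, -1.2, -0.3]
finger_gap: 0.0355
finger_force: 0.0
```

arm_command([
  [-0.2,-1,0,1,0],
  [-0.2,-1,0,1,0],
  [-0.2,-0.2,0,1,0],
  [-0.2,0,0,1,0],
  [-0.2,0,0,0.5,0],
  [-0.2,0,0,0,0],
  [-0.2,0,0,0,0],
])

```text
time: 32.0
tcp_pos: [0.446, -0.235, 0.0512]
tool_rot: [0.0, 0.803, 0.596, 0.0]
ft_force: [0.2, -0.0, -0.3]
finger_gap: 0.0349
finger_force: 0.0
```

```bash
python3 - <<'E'
from h import *
plan((.445,-.234,.0045),psi=73)
E
```

```text
t 32.0 tcp [ 0.446  -0.235   0.0512] psi 73.2 tilt [ 0.0001 -0.0001] gap 0.0349 F [ 0.2 -0.  -0.3]
twist rows 0.05
-> [ 0.445  -0.234   0.0045] shares [0.03, -0.06, 2.33]
```

arm_command([
  [-0.2,0,0,0.8,0],
  [-0.2,0,0,0.8,0],
  [-0.2,0,0,0.5,0],
  [-0.2,0,0,0.23,0],
  [-0.2,0,0,0,0],
  [-0.2,0,0,0,0],
])

```text
time: 32.5
tcp_pos: [0.4462, -0.2353, 0.0049]
tool_rot: [0.001, 0.803, 0.596, 0.0]
ft_force: [-1.4, 0.4, 0.1]
finger_gap: 0.0353
finger_force: 0.0
```

arm_command([
  [-1,0,0,0,0],
  [-1,0,0,0,0],
  [-1,0,0,0,0],
  [-1,0,0,0,0],
  [-1,0,0,0,0],
  [-1,0,0,0,0],
])

```text
time: 33.0
tcp_pos: [0.446, -0.2353, 0.0047]
tool_rot: [0.0, 0.803, 0.596, 0.0]
ft_force: [-1.2, 0.8, 6.5]
finger_gap: 0.0193
finger_force: 30.0
```

arm_command([
  [-1,0,0,0.05,0],
  [-1,0,0,0.05,0],
  [-1,0,0,0,0],
])

```text
time: 33.25
tcp_pos: [0.4461, -0.2354, 0.0046]
tool_rot: [0.0, 0.803, 0.596, -0.0]
ft_force: [-8.9, 5.5, 32.9]
finger_gap: 0.0196
finger_force: 30.0
```

arm_command([
  [-1,0,0,-0.3,0],
  [-1,0,0,-0.5,0],
  [-1,0,0,-1,-1],
  [-1,0,0,-1,-1],
  [-1,0,0,-1,-1],
  [-1,0,0,-1,-1],
  [-1,0,0,-0.5,-1],
  [-1,0,0,0,0],
])

```text
time: 33.92
tcp_pos: [0.4465, -0.2357, 0.1105]
tool_rot: [0.002, 0.686, 0.727, 0.0]
ft_force: [0.9, -0.3, -0.6]
finger_gap: 0.0197
finger_force: 30.0
```

```bash
python3 - <<'E'
from h import *
E_=np.array([.4464,.0427]); print(b2w(-.115,0))
plan((*b2w(-.115,-.115),.12),(*b2w(-.115,-.115),.095),(*b2w(-.115,-.033),.095),psi=93.6)
E
```

```text
[0.44492693 0.04257909]
t 33.9 tcp [ 0.4465 -0.2357  0.1105] psi 93.35 tilt [ 0.0031 -0.0027] gap 0.0197 F [ 0.9 -0.3 -0.6]
twist rows -0.06
-> [ 0.4521 -0.0722  0.12  ] shares [8.14, 0.79, -0.48]
-> [ 0.4521 -0.0722  0.095 ] shares [0.0, 0.0, 1.25]
-> [0.447  0.0096 0.095 ] shares [4.1, -0.0, -0.0]
```

arm_command([
  [-1,1,0.1,0,-0.05],
  [-1,1,0.1,0,0],
  [-1,1,0.1,0,0],
  [-1,1,0.1,0,0],
  [-1,1,0.1,0,0],
  [-1,1,0.1,0,0],
  [-1,1,0.1,0,0],
  [-1,0.8,0.1,0,0],
])

```text
time: 34.58
tcp_pos: [0.452, -0.077, 0.1074]
tool_rot: [-0.001, 0.687, 0.727, -0.0]
ft_force: [1.2, -0.2, -0.6]
finger_gap: 0.0198
finger_force: 30.0
```

arm_command([
  [-1,0.3,0,0.4,0],
  [-1,0,0,0.4,0],
  [-1,0,0,0,0],
  [-1,0,0,0,0],
])

```text
time: 34.92
tcp_pos: [0.4518, -0.0731, 0.0912]
tool_rot: [-0.001, 0.686, 0.727, -0.0]
ft_force: [0.0, -0.1, -0.1]
finger_gap: 0.0199
finger_force: 30.0
```

```bash
python3 - <<'E'
from h import *
im=robot.grab_frame("top")[:,:,::-1];s=robot.grab_frame("scene")[:,:,::-1]
cv2.imwrite("pics/raw_q.png",im);cv2.imwrite("pics/raw_qs.png",s)
a=cv2.resize(im[185:245,220:300],None,fx=5,fy=5,interpolation=cv2.INTER_CUBIC)
b=cv2.resize(s[170:260,240:320],None,fx=5,fy=5,interpolation=cv2.INTER_CUBIC)
o=np.zeros((450,800,3),np.uint8);o[:300,:400]=a;o[:450,400:]=b;cv2.imwrite("pics/q.png",o)
plan((*b2w(-.115,-.115),.095),(*b2w(-.115,-.033),.095),psi=93.6)
# predicted tip and hole pixels
_,M,p=tool();t=robot.get_obs()["tcp_pos"];u=np.array([np.cos(np.radians(p)),np.sin(np.radians(p)),0])
for k in (17,45,73): P=t+u*k/1e3; P[2]=t[2]+.0055; print(k,P.round(4),w2px("top",P)[0].round(1),w2px("scene",P)[0].round(1))
for y in(-.016,.016): print("hole",w2px("top",[(*b2w(-.115,y),.1)])[0].round(1),w2px("scene",[(*b2w(-.115,y),.1)])[0].round(1))
E
```

```text
t 35.0 tcp [ 0.4522 -0.0732  0.092 ] psi 93.32 tilt [-0.0002  0.    ] gap 0.0196 F [ 0.1 -0.6 -1.4]
twist rows -0.07
-> [ 0.4521 -0.0722  0.095 ] shares [0.05, 0.0, -0.15]
-> [0.447  0.0096 0.095 ] shares [4.1, -0.0, -0.0]
17 [ 0.4512 -0.0563  0.0975] [280.8 213.4] [271.7 201.2]
45 [ 0.4496 -0.0283  0.0975] [269.8 213.8] [277.9 205.2]
73 [ 4.48e-01 -4.00e-04  9.75e-02] [258.9 214.1] [284.3 209.3]
hole [248.3 214.6] [290.7 212.6]
hole [235.7 215. ] [298.4 217.5]
```

View pics/q.png

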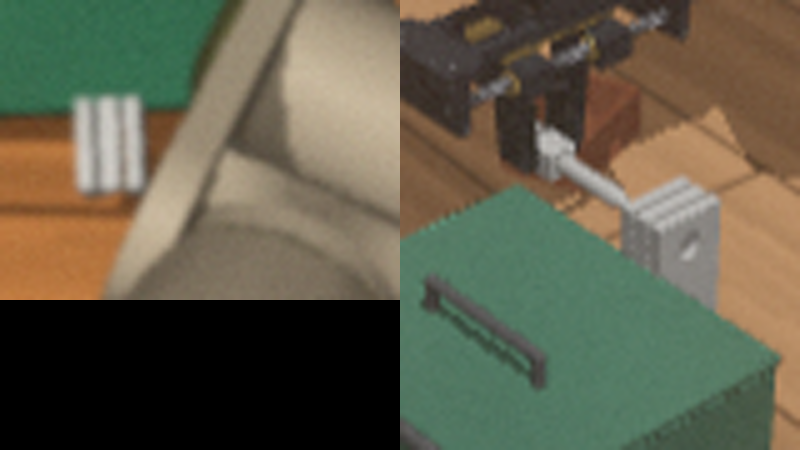

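The scene crop shows the pin held straight, its shank from (568,163) to (620,200) pointing at the near eye. The far hole is at (690,246), within about 1 px of prediction. I'll raise the pin slightly and insert it slowly.

arm_command([
  [-1,0,0.05,-0.1,-0.07],
  [-1,0.4,0,0,0],
  [-1,0.4,0,0,0],
  [-1,0.3,0,0,0],
  [-1,0.2,0,0,0],
  [-1,0,0,0,0],
])

```text
time: 35.52
tcp_pos: [0.4514, -0.0454, 0.0942]
tool_rot: [-0.0, 0.684, 0.73, 0.0]
ft_force: [-0.0, -0.4, -1.1]
finger_gap: 0.0195
finger_force: 30.0
```

arm_command([
  [-1,0.2,0,0,0],
  [-1,0.2,0,0,0],
  [-1,0.2,0,0,0],
  [-1,0,0,0,0],
])

```text
time: 35.85
tcp_pos: [0.4507, -0.0339, 0.0941]
tool_rot: [0.0, 0.684, 0.73, 0.0]
ft_force: [0.5, 0.3, -0.4]
finger_gap: 0.0194
finger_force: 30.0
```

```bash
python3 - <<'E'
from h import *
print(robot.get_obs()["wrist_torque"].round(2))
plan((*b2w(-.115,-.033),.095),psi=93.6)
E
```

```text
[ 0.02 -0.18 -0.05]
t 35.9 tcp [ 0.4507 -0.0339  0.0941] psi 93.7 tilt [0.0002 0.0001] gap 0.0194 F [ 0.5  0.3 -0.4]
twist rows 0.03
-> [0.447  0.0096 0.095 ] shares [2.18, -0.05, -0.04]
```

No contact force, so the tip is in the first eye. Continuing.

arm_command([
  [-1,0.2,0,0,0],
  [-1,0.2,0,0,0],
  [-1,0.2,0,0,0],
  [-1,0.2,0,0,0],
  [-1,0,0,0,0],
])

```text
time: 36.27
tcp_pos: [0.4497, -0.0178, 0.0941]
tool_rot: [-0.0, 0.684, 0.73, 0.0]
ft_force: [1.3, 0.9, -0.8]
finger_gap: 0.0191
finger_force: 30.0
```

arm_command([
  [-1,0.2,0,0,0],
  [-1,0.2,0,0,0],
  [-1,0.2,0,0,0],
  [-1,0.2,0,0,0],
  [-1,0,0,0,0],
])

```text
time: 36.68
tcp_pos: [0.4486, -0.0018, 0.0941]
tool_rot: [-0.0, 0.684, 0.73, 0.0]
ft_force: [2.9, 0.5, -1.2]
finger_gap: 0.0195
finger_force: 30.0
```

arm_command([
  [-1,0.15,0,0,0],
  [-1,0.15,0,0,0],
  [-1,0.15,0,0,0],
  [-1,0,0,0,0],
])

```text
time: 37.02
tcp_pos: [0.448, 0.0069, 0.0941]
tool_rot: [-0.0, 0.684, 0.73, 0.0]
ft_force: [0.4, 0.4, -0.7]
finger_gap: 0.0196
finger_force: 30.0
```

arm_command([
  [-1,0.1,0,0,0],
  [-1,0,0,0,0],
])

```text
time: 37.18
tcp_pos: [0.4481, 0.0074, 0.0942]
tool_rot: [0.001, 0.684, 0.73, -0.001]
ft_force: [-0.1, -8.7, -1.7]
finger_gap: 0.0194
finger_force: 30.0
```

arm_command([
  [-1,0.05,0,0,0],
  [-1,0,0,0,0],
])

```text
time: 37.35
tcp_pos: [0.4481, 0.0075, 0.0942]
tool_rot: [0.002, 0.684, 0.73, -0.001]
ft_force: [-1.6, -15.6, -2.2]
finger_gap: 0.0199
finger_force: 30.0
```

Contact stops the pin at the expected home position. I'll release it, lift and check.

arm_command([
  [-0.1,0,0,0,0],
  [-0.1,0,0,0,0],
  [-0.1,0,0,0,0],
  [-0.1,0,0,0,0],
  [-0.1,0,0,-0.3,0],
  [-0.1,0,0,-1,0],
  [-0.1,0,0,-1,0],
  [-0.1,0,0,-1,0],
])

```text
time: 38.02
tcp_pos: [0.4477, 0.0096, 0.1613]
tool_rot: [-0.0, 0.684, 0.73, -0.0]
ft_force: [0.0, -0.4, 1.0]
finger_gap: 0.0398
finger_force: 0.0
```

arm_command([
  [-0.1,-1,0,-1,0],
  [-0.1,-1,0,-1,0],
  [-0.1,-1,0,-1,0],
  [-0.1,-1,0,0,0],
  [-0.1,-1,0,0,0],
  [-0.1,-1,0,0,0],
  [-0.1,-1,0,0,0],
  [-0.1,-1,0,0,0],
])

```text
time: 38.68
tcp_pos: [0.4581, -0.151, 0.2206]
tool_rot: [0.0, 0.684, 0.73, 0.0]
ft_force: [0.5, -0.0, 0.6]
finger_gap: 0.0395
finger_force: 0.0
```

arm_command([
  [-0.1,-1,0,0,0],
  [-0.1,-1,0,0,0],
  [-0.1,-1,0,0,0],
  [-0.1,-1,0,0,0],
  [-0.1,-1,0,0,0],
  [-0.1,-1,0,0,0],
  [-0.1,0,0,0,0],
])

```text
time: 39.27
tcp_pos: [0.4657, -0.2725, 0.2202]
tool_rot: [0.0, 0.685, 0.729, -0.0]
ft_force: [-0.6, 0.2, 0.9]
finger_gap: 0.0396
finger_force: 0.0
```

```bash
python3 - <<'E'
from h import *
im=robot.grab_frame("top")[:,:,::-1];s=robot.grab_frame("scene")[:,:,::-1]
a=cv2.resize(im[185:245,210:290],None,fx=5,fy=5,interpolation=cv2.INTER_CUBIC)
b=cv2.resize(s[170:260,250:330],None,fx=5,fy=5,interpolation=cv2.INTER_CUBIC)
o=np.zeros((450,800,3),np.uint8);o[:300,:400]=a;o[:450,400:]=b;cv2.imwrite("pics/z.png",o)
plan()
for y,z in ((-.050,.094),(-.016,.1),(.0,.103),(.04,.107)): P=(*b2w(-.115,y),z);q=w2px("top",[P])[0];r=w2px("scene",[P])[0];print(y,((q-[210,185])*5).round(),((r-[250,170])*5+[400,0]).round())
E
```

```text
t 39.4 tcp [ 0.4658 -0.2698  0.2202] psi 93.65 tilt [-0.0002  0.0005] gap 0.0397 F [-0.2  0.5  0.1]
-0.05 [258. 146.] [564. 196.]
-0.016 [191. 148.] [604. 213.]
0.0 [160. 149.] [623. 221.]
0.04 [ 80. 151.] [672. 246.]
```

View pics/z.png

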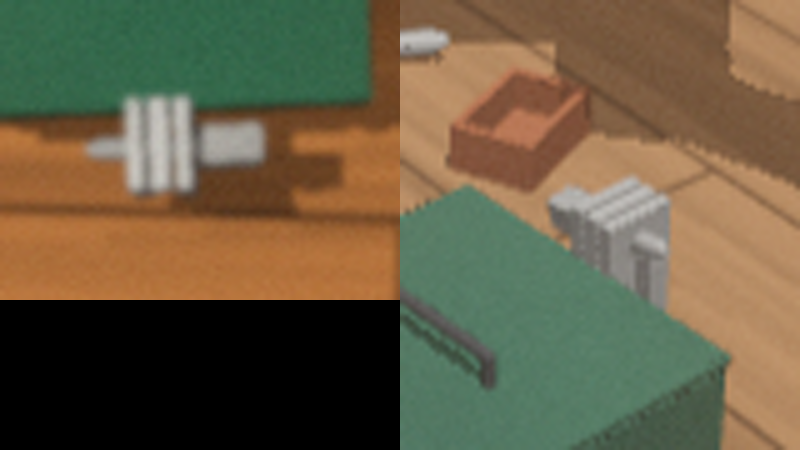

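The pin is through all three eyes: tip at crop (86,148), eyes 125–191, head 202–265. It sits about 3 mm short of home, so I'll push the head end with closed fingers.

```bash
python3 - <<'E'
from h import *
plan((*b2w(-.118,-.095),.22),(*b2w(-.118,-.095),.092),(*b2w(-.118,-.06),.092),psi=93.6)
E
```

```text
t 39.4 tcp [ 0.4658 -0.2698  0.2202] psi 93.65 tilt [-0.0002  0.0005] gap 0.0397 F [-0.2  0.5  0.1]
twist rows 0.01
-> [ 0.4479 -0.0524  0.22  ] shares [10.9, -0.21, 0.01]
-> [ 0.4479 -0.0524  0.092 ] shares [0.0, 0.0, 6.4]
-> [ 0.4457 -0.0175  0.092 ] shares [1.75, -0.0, -0.0]
```

arm_command([
  [-1,1,0,0,0],
  [-1,1,0,0,0],
  [-1,1,0,0,0],
  [-1,1,0,0,0],
  [-1,1,0,0,0],
  [-1,1,0,0,0],
  [-1,1,-0.2,0,0],
  [-1,1,0,0,0],
])

```text
time: 40.03
tcp_pos: [0.4508, -0.1084, 0.2204]
tool_rot: [-0.0, 0.684, 0.73, 0.0]
ft_force: [0.4, 0.2, -0.4]
finger_gap: 0.0006
finger_force: 0.0
```

arm_command([
  [-1,1,0,0,0],
  [-1,1,0,0,0],
  [-1,0.9,0,0,0],
  [-1,0,0,1,0],
  [-1,0,0,1,0],
  [-1,0,0,1,0],
  [-1,0,0,1,0],
  [-1,0,0,1,0],
])

```text
time: 40.7
tcp_pos: [0.4474, -0.0515, 0.1197]
tool_rot: [0.0, 0.684, 0.73, 0.0]
ft_force: [0.4, -0.0, 0.4]
finger_gap: 0.0002
finger_force: 0.0
```

arm_command([
  [-1,0,0,1,0],
  [-1,0,0,0.4,0],
  [-1,0,0,0,0],
  [-1,0.4,0,0,0],
  [-1,0.4,0,0,0],
  [-1,0.2,0,0,0],
  [-1,0,0,0,0],
])

```text
time: 41.28
tcp_pos: [0.4468, -0.0317, 0.0929]
tool_rot: [0.001, 0.683, 0.73, 0.0]
ft_force: [0.1, -0.7, -0.1]
finger_gap: 0.0005
finger_force: 0.0
```

arm_command([
  [-1,0.1,0,0,0],
  [-1,0.1,0,0,0],
  [-1,0,0,0,0],
])

```text
time: 41.53
tcp_pos: [0.4464, -0.0285, 0.0923]
tool_rot: [0.0, 0.684, 0.73, 0.0]
ft_force: [-0.1, -0.1, 0.0]
finger_gap: 0.0007
finger_force: 0.0
```

arm_command([
  [-1,0.15,0,0,0],
  [-1,0.15,0,0,0],
  [-1,0.1,0,0,0],
  [-1,0,0,0,0],
])

```text
time: 41.87
tcp_pos: [0.4458, -0.0204, 0.0921]
tool_rot: [-0.0, 0.684, 0.73, -0.0]
ft_force: [-0.0, -0.3, -0.7]
finger_gap: 0.0004
finger_force: 0.0
```

arm_command([
  [-1,0.1,0,0,0],
  [-1,0,0,0,0],
])

```text
time: 42.03
tcp_pos: [0.4462, -0.0192, 0.0924]
tool_rot: [0.001, 0.684, 0.73, -0.0]
ft_force: [-0.4, -3.3, 1.1]
finger_gap: -0.0
finger_force: 1.9
```

arm_command([
  [-1,0.05,0,0,0],
  [-1,0,0,0,0],
])

```text
time: 42.2
tcp_pos: [0.4465, -0.0188, 0.0927]
tool_rot: [0.002, 0.684, 0.73, -0.0]
ft_force: [0.7, -8.1, 2.7]
finger_gap: 0.0005
finger_force: 3.9
```

arm_command([
  [-1,0.05,0,0,0],
  [-1,0.05,0,0,0],
  [-1,0,0,0,0],
])

```text
time: 42.45
tcp_pos: [0.4474, -0.018, 0.0934]
tool_rot: [0.003, 0.684, 0.73, -0.0]
ft_force: [1.1, -15.9, 3.9]
finger_gap: 0.0003
finger_force: 7.8
```

arm_command([
  [-1,0.05,0,0,0],
  [-1,0.05,0,0,0],
  [-1,0,0,0,0],
])

```text
time: 42.7
tcp_pos: [0.4481, -0.0174, 0.094]
tool_rot: [0.005, 0.684, 0.73, -0.0]
ft_force: [1.0, -24.7, 8.4]
finger_gap: 0.0005
finger_force: 12.2
```

Firm stop at about 25 N. I'll back off and look.

arm_command([
  [-1,-0.5,0,0,0],
  [-1,-1,0,-0.5,0],
  [-1,-1,0,-1,0],
  [-1,-1,0,-1,0],
  [-1,-1,0,-1,0],
  [-1,-1,0,-1,0],
  [-1,-1,0,-1,0],
  [-1,-1,0,0,0],
])

```text
time: 43.37
tcp_pos: [0.456, -0.165, 0.2056]
tool_rot: [0.003, 0.684, 0.729, 0.001]
ft_force: [0.4, -0.2, 0.4]
finger_gap: 0.0007
finger_force: 0.0
```

arm_command([
  [-1,-1,0,0,0],
  [-1,-1,0,0,0],
  [-1,-1,0,0,0],
  [-1,-1,0,0,0],
  [-1,-1,0,0,0],
  [-1,-1,0,0,0],
  [-1,0,0,0,0],
])

```text
time: 43.95
tcp_pos: [0.4625, -0.2858, 0.2016]
tool_rot: [-0.0, 0.685, 0.729, -0.0]
ft_force: [0.1, 0.2, 0.6]
finger_gap: 0.0006
finger_force: 0.0
```

```bash
python3 - <<'E'
from h import *
im=np.mean([robot.grab_frame("top")[:,:,::-1].astype(float) for _ in range(6)],0).astype(np.uint8)
cv2.imwrite("pics/y.png",cv2.resize(im[198:228,222:268],None,fx=16,fy=16,interpolation=cv2.INTER_CUBIC))
f=lambda y,z,x=-.115:((w2px("top",[(*b2w(x,y),z)])[0]-[222,198])*16+8).round()
print("eye outer top",f(-.016,.12),f(.016,.12),"head top face/end",f(-.016,.108),f(-.05,.102),"tip",f(.04,.107))
plan()
E
```

```text
eye outer top [423. 265.] [219. 273.] head top face/end [426. 270.] [641. 265.] tip [ 73. 283.]
t 44.2 tcp [ 0.4628 -0.2823  0.2022] psi 93.74 tilt [0.     0.0002] gap 0.0004 F [ 1.1 -0.   0.2]
```

View pics/y.png

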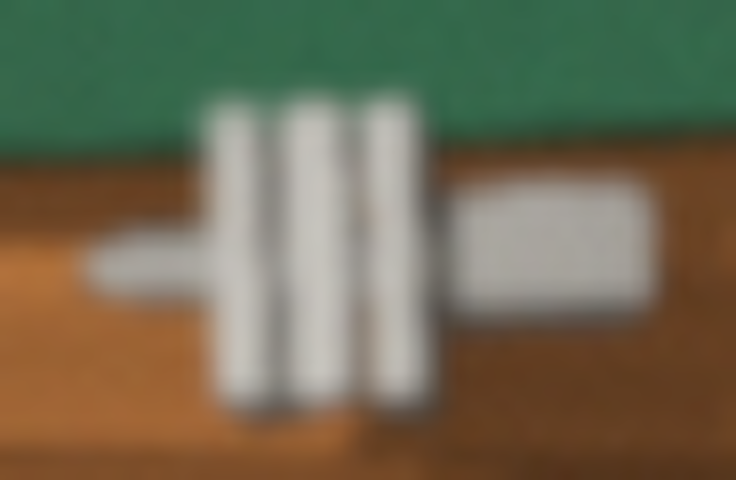

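The averaged crop shows the eyes at 212–425, the head from 445 to 655 and the tip at 82. That is about 2 mm from the ideal, which matches a sagged head with its lower edge touching the eye, well within the 6 mm allowed. The lid is flat and the robot is clear, so I'm handing in.

```bash
python3 -c "
from h import *
print(robot.hand_in())"
```

```text
the job is handed in; nothing more can be done
None
```

I handed the job in at about 44 s: the four castings found are in the box, the lid is shut, and the pin is through all three eyes with its head about 2 mm from the eye plate (6 mm allowed). The hand-in call returned no verdict.

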